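Check guide rollers for end wear with a feeler gauge

TASK

Lay all the rollers from the white tray in the V-blocks, one to a pair; only then take the feeler gauge off its hook and try its blade in the end gap of each roller, without forcing it. A roller whose gap lets the blade drop in down to the axle is worn and goes into the red bin; one whose gap stops the blade is sound and goes back into the white tray. Finish with the feeler hung back on the hook by its handle, and leave the jar, the tin and the brush alone.

Things in the scene. Friction and masses are not known exactly. Their poses are not given: they have to be found in the camera images.
- roller_a: Guide roller, 0.35 kg: orange barrel 40 mm in diameter and about 80 mm long on a steel axle 12 mm in diameter and 136 mm long; on one end a bare aluminium collar 40 mm in diameter, 8 mm thick. Origin on the axis, mid axle; x runs along the axle towards the collar. Barrel from x = -46 mm up to the end gap; collar's inner face at x = 38 mm. Sound or worn. May be absent.
- roller_b: Roller of the same outside shape and look as roller_a, sound or worn. May be absent.
- roller_c: Roller of the same outside shape and look as roller_a, sound or worn. May be absent.
- roller_d: Roller of the same outside shape and look as roller_a, sound or worn. May be absent.
- roller_a_gap (a point): Point on the axis, 3.5 mm inside the collar's inner face; try the blade straight down over it. The end gap between barrel and collar goes down to the axle, 14 mm deep. Sound: gap 2 mm, the 4 mm blade stops on the rim, its tip 20 mm above this point. Worn: gap 7 mm with this point in its middle, the blade drops to the axle, its tip 6 mm above this point.
- roller_b_gap (a point): The same point on roller_b.
- roller_c_gap (a point): The same point on roller_c.
- roller_d_gap (a point): The same point on roller_d.
- tray: Fixed white tray, 196 x 346 x 25 mm, 4 mm walls and floor, where the rollers start, axles along its x, the collar at either end. Origin under its centre. A grey corrugated liner forms four shallow V lanes along x at y = +-38 and +-114 mm, in which the rollers lie (axis 25 mm above the table) and roll back to the middle; the crests between the lanes are 15 mm above the table.
- rests: Fixed blue plate 146 x 302 x 10 mm with four pairs of steel V-blocks, 80 mm apart along y, a roller to a pair. Origin under its centre; axles lie along its x, either way round. Blocks 12 mm thick, centred at x = -60 and +60 mm, up to 60 mm above the table; 90 degree notches 45 mm wide at the top. The axle ends rest in the notches, barrel and collar between the blocks (8 mm end play either way).
- nest_1 (a point): Point on the axis of a roller seated in the pair of V-blocks at the -y end of the rests, midway between the two blocks, 46 mm above the table.
- nest_2 (a point): The same for the next pair towards +y.
- nest_3 (a point): The same for the third pair.
- nest_4 (a point): The same for the pair at the +y end.
- bin: Fixed red reject bin, 176 x 226 x 45 mm, 5 mm walls and floor, open above. Origin under its centre. Ribs along x on its floor, 23 mm apart: grooves for rollers at y = 0, +-23, +-46 mm, axis of a lying roller 27 mm above the table. A roller goes in with its axle along the bin's x, either way round.
- feeler: Feeler gauge, 0.11 kg, at first hanging on the hook. Origin at the middle of its yellow loop handle; z points up, away from the blade's tip, y across the loop, x through the loop. Handle 12 mm thick (x), 54 mm wide (y) over its flat straight sides, z = -18 to +18 mm; its gable top peaks at z = 33 mm. Steel blade 4 mm thick (x), 20 mm wide (y), z = -26 mm to the rounded tip edge at -88 mm.
- feeler_tip (a point): Middle of the blade's tip edge, 88 mm below the feeler's origin.
- feeler_eye (a point): Underside of the gable's peak inside the handle's opening, 23 mm above the feeler's origin; when hung it lies 4.4 mm above the centre line of the hook's arm. The opening reaches 41 mm down from here and is 34 mm wide.
- hook_stand: Fixed stand: 90 mm round foot, 14 mm post, 208 mm high. A level arm of 8 mm round bar, centre line 200 mm above the table, runs out from the post along the stand's -x for 75 mm, then turns up to its end 83 mm out, whose top is 18 mm above the arm's centre line. Origin under the post.
- hook_seat (a point): Point on the centre line of the hook's level arm, 43 mm out from the post: where the feeler hangs, its handle's opening facing along the arm. Its x points back to the post.
- sample_jar: Bystander: amber glass jar 56 mm in diameter, 75 mm high. Origin under its centre.
- grease_tin: Bystander: green tin 68 mm in diameter, 50 mm high. Origin under its centre.
- brush: Bystander: brush lying on the table, about 0.2 m long.
Things that resemble listed ones, but are neither listed nor needed, are in the scene too. Leave any black look-alike of the roller_a alone. What is shaped like the roller_d but yellow is not meant.

How it is judged:
On the way, in this order (a step that is already met when the one before it is completed fails the run):
1. all rollers lie seated in V-blocks, one to a pair (((distance between roller_a and nest_1 below 0.01 m and angle between the x axis of roller_a and the x axis of rests, either way round below 0.06 rad) or (distance between roller_a and nest_2 below 0.01 m and angle between the x axis of roller_a and the x axis of rests, either way round below 0.06 rad) or (distance between roller_a and nest_3 below 0.01 m and angle between the x axis of roller_a and the x axis of rests, either way round below 0.06 rad) or (distance between roller_a and nest_4 below 0.01 m and angle between the x axis of roller_a and the x axis of rests, either way round below 0.06 rad)) and ((distance between roller_b and nest_1 below 0.01 m and angle between the x axis of roller_b and the x axis of rests, either way round below 0.06 rad) or (distance between roller_b and nest_2 below 0.01 m and angle between the x axis of roller_b and the x axis of rests, either way round below 0.06 rad) or (distance between roller_b and nest_3 below 0.01 m and angle between the x axis of roller_b and the x axis of rests, either way round below 0.06 rad) or (distance between roller_b and nest_4 below 0.01 m and angle between the x axis of roller_b and the x axis of rests, either way round below 0.06 rad)) and ((distance between roller_c and nest_1 below 0.01 m and angle between the x axis of roller_c and the x axis of rests, either way round below 0.06 rad) or (distance between roller_c and nest_2 below 0.01 m and angle between the x axis of roller_c and the x axis of rests, either way round below 0.06 rad) or (distance between roller_c and nest_3 below 0.01 m and angle between the x axis of roller_c and the x axis of rests, either way round below 0.06 rad) or (distance between roller_c and nest_4 below 0.01 m and angle between the x axis of roller_c and the x axis of rests, either way round below 0.06 rad)) and ((distance between roller_d and nest_1 below 0.01 m and angle between the x axis of roller_d and the x axis of rests, either way round below 0.06 rad) or (distance between roller_d and nest_2 below 0.01 m and angle between the x axis of roller_d and the x axis of rests, either way round below 0.06 rad) or (distance between roller_d and nest_3 below 0.01 m and angle between the x axis of roller_d and the x axis of rests, either way round below 0.06 rad) or (distance between roller_d and nest_4 below 0.01 m and angle between the x axis of roller_d and the x axis of rests, either way round below 0.06 rad)) and linear speed of each of roller_a, roller_b, roller_c, roller_d below 0.02 m/s), for 0.2 s.
2. the feeler's blade is tried in the end gap of a roller: down in the gap of a worn one, or pressed on the rim of a sound one's gap (((distance between feeler_tip and roller_a_gap below 0.012 m or (distance between feeler_tip and roller_a_gap below 0.025 m and contact force between feeler and roller_a above 1 N)) or (distance between feeler_tip and roller_b_gap below 0.012 m or (distance between feeler_tip and roller_b_gap below 0.025 m and contact force between feeler and roller_b above 1 N)) or (distance between feeler_tip and roller_c_gap below 0.012 m or (distance between feeler_tip and roller_c_gap below 0.025 m and contact force between feeler and roller_c above 1 N)) or (distance between feeler_tip and roller_d_gap below 0.012 m or (distance between feeler_tip and roller_d_gap below 0.025 m and contact force between feeler and roller_d above 1 N)))), for 0.1 s.
At the end, for the whole second after the job is handed in: Every worn roller lies in the red bin and every sound one in the white tray (centre within the walls, less than 60 mm above the table); the feeler hangs on the level arm of the hook by its handle, blade down; all at rest (((distance between roller_a_c1 and roller_a_c2 above 0.0483 m and (x of roller_a in the frame of bin between -0.08 and 0.08 m and y of roller_a in the frame of bin between -0.105 and 0.105 m and height (world z) of roller_a below 0.06 m)) or (distance between roller_a_c1 and roller_a_c2 below 0.0483 m and (x of roller_a in the frame of tray between -0.09 and 0.09 m and y of roller_a in the frame of tray between -0.165 and 0.165 m and height (world z) of roller_a below 0.06 m))) and ((distance between roller_b_c1 and roller_b_c2 above 0.0483 m and (x of roller_b in the frame of bin between -0.08 and 0.08 m and y of roller_b in the frame of bin between -0.105 and 0.105 m and height (world z) of roller_b below 0.06 m)) or (distance between roller_b_c1 and roller_b_c2 below 0.0483 m and (x of roller_b in the frame of tray between -0.09 and 0.09 m and y of roller_b in the frame of tray between -0.165 and 0.165 m and height (world z) of roller_b below 0.06 m))) and ((distance between roller_c_c1 and roller_c_c2 above 0.0483 m and (x of roller_c in the frame of bin between -0.08 and 0.08 m and y of roller_c in the frame of bin between -0.105 and 0.105 m and height (world z) of roller_c below 0.06 m)) or (distance between roller_c_c1 and roller_c_c2 below 0.0483 m and (x of roller_c in the frame of tray between -0.09 and 0.09 m and y of roller_c in the frame of tray between -0.165 and 0.165 m and height (world z) of roller_c below 0.06 m))) and ((distance between roller_d_c1 and roller_d_c2 above 0.0483 m and (x of roller_d in the frame of bin between -0.08 and 0.08 m and y of roller_d in the frame of bin between -0.105 and 0.105 m and height (world z) of roller_d below 0.06 m)) or (distance between roller_d_c1 and roller_d_c2 below 0.0483 m and (x of roller_d in the frame of tray between -0.09 and 0.09 m and y of roller_d in the frame of tray between -0.165 and 0.165 m and height (world z) of roller_d below 0.06 m))) and linear speed of each of roller_a, roller_b, roller_c, roller_d, feeler below 0.02 m/s and x of feeler_eye in the frame of hook_seat between -0.033 and 0.036 m and y of feeler_eye in the frame of hook_seat between -0.012 and 0.012 m and z of feeler_eye in the frame of hook_seat between -0.004 and 0.014 m and angle between feeler's own z axis and vertical below 0.3 rad and contact force between feeler and hook_stand above 0.3 N); the robot touches nothing.
It fails at once if the jar is moved by more than 30 mm (distance of sample_jar from where it was at the start of the episode above 0.03 m).
It fails at once if the tin is moved by more than 30 mm (distance of grease_tin from where it was at the start of the episode above 0.03 m).
It fails at once if the brush is moved by more than 30 mm (distance of brush from where it was at the start of the episode above 0.03 m).
It fails at once if the feeler is forced against a roller with over 35 N (contact force between feeler and roller_a above 35 N or contact force between feeler and roller_b above 35 N or contact force between feeler and roller_c above 35 N or contact force between feeler and roller_d above 35 N).
Of roller_a, roller_b, roller_c, roller_d only 3 to 4 are there at a start; the rules pass over those that are not, and their reading is None.
At some moment in a run one of roller_a, roller_b, roller_c, roller_d may be knocked a few centimetres aside while the robot is not near it.
It also fails if it takes over 210 s, if anything falls off the work surface, if the arm or the gripper's body presses on something with over 40 N, if the wrist force passes 120 N, or if a joint passes its speed limit or range.

ROBOT

A 7-joint arm with a two-finger parallel gripper is mounted at the origin on the work surface. World frame = base frame: x ahead of the robot, y to its left, z up, the work surface at z = 0. Lengths are in m, angles in rad, forces in N, time in s.
With the tool pointing down it reaches from about 0.35 to 0.9 m from the base axis. Payload 8.1 kg.
Tool frame: the origin (TCP) lies at the very end of the fingers, on their centre line; the grasp point (between the pads) lies 19 mm behind it; x points along the fingers, y is the direction in which the jaws open and shut, and the axes are right-handed (so a half turn about x gives the same grasp; the last joint's range is limited). The gripper opens to 92 mm and grips with 3 to 60 N. Pads are 19 mm wide; open, the fingers measure 130 mm over their backs; the gripper's body (75 mm by 190 mm) begins 47 mm behind the grasp point.
Start: joints at [-1.446, 0.434, 0.025, 1.573, -0.012, 1.134, -0.075], TCP at [0.141, 0.609, 0.227] pointing down, gripper open.
Joint ranges: [-2.62, 2.62], [-0.44, 2.09], [-1.27, 1.32], [0.08, 2.57], [-1.32, 4.46], [0.12, 2], [-2.74, 2.74]. Speed limits (rad/s): [2.22, 2.22, 3.01, 3.01, 3.14, 3.14, 3.14].

INTERFACE

Orientations are given as a unit quaternion [x, y, z, w].
In Python, from cell import manip, imaging, workorder, models gives the robot as it stands.
- The arm moves only by the shell command python3 -m inch 'ROWS'. ROWS is JSON, a list of rows, each a list of 3 entries, a list of its own where there are three numbers: the shift along the tool's x, y, z in mm, then the turn about the tool's x in degrees, then the closure in counts, from 0 (fully open) to 255 (shut). In form: [[[dx, dy, dz], spin, grip], ...]. A call has exactly 10 rows; each row is the pose to reach, as a shift and turn from the pose commanded when the call began, along the tool's axes at that moment; what a row does not reach only later rows make up. A row lasts 1/8 s, in which the tool goes at most 62.5 mm and 10.7 degrees, less where a joint would pass 70% of its speed; a pose out of reach is approached as far as the arm can. A call with a gripper value outside its range is refused whole. The fingers move at their own pace and stop on an object; the grip force is fixed at half the most. Time passes only in rows, so rows that repeat a pose let the fingers close, or fill a call up. It gives the time, the measured TCP pose, the force and the opening at its end, in the units of the state.
- manip.read_state(): the state, without advancing time (a new reading comes with each control period).
- imaging.snapshot(name): name is "scene" or "side" or "wrist"; returns the picture (480x640x3 uint8, red, green, blue); there is no depth.
- imaging.calibration(name): a dict with "fx", "fy", "cx", "cy" (pixels), "extrinsics" (4x4, takes a point from world to camera coordinates). Camera axes: x right, y up, looking along -z (the intrinsics and any distortion apply to the point x, -y, -z); pixel columns grow to the right and rows downward; lengths in m; the calibration is good to about 2 mm. A picture is of the moment at which its call begins: read the wrist's pose just before it. calibration takes no time and is no camera call; for the wrist camera it gives the pose at the moment of the call.
- workorder.job_done(): hands the job in, once; it reports no verdict.
Trained networks look in the newest picture that a camera, given by its name, has taken for a name from the list of things; names that differ only in an ending like _2 or _b are one class to them, and where a whole thing is asked for, a point or a joint stands for the part that bears it (a point fixed in the world has none). Each returns a list of dicts, best first, with "conf" (0 to 1); they miss things now and then, are a little off and sometimes report something else, mostly with a low value. They report only what shows in the picture. A call takes as long as a camera call. They do not tell look-alikes from the thing itself.
- models.recognise(camera, thing): "extent" ([left, top, right, bottom] as shares, 0 to 1, of the picture: columns of its width, rows of its height, round what is visible of it).
- models.trace(camera, thing): "region" (480x640 bool, what is visible of it) and "extent" ([left, top, right, bottom] as shares, 0 to 1, of the picture: columns of its width, rows of its height, round what is visible of it).
The state is a dict: "t": time; "qpos": joint angles; "joint_velocities": joint speeds; "effort": joint torques, N m; "tool_pos": TCP position; "eef_rot": TCP orientation; "force": force on the tool from outside, world axes, zero at the start; "moment": the same for the moment, N m; "opening": finger opening in m.
Only numpy, scipy, OpenCV 4.12 (cv2) and the standard library are available. Lean on these libraries where they do the work, as an engineer would, in place of code of your own. Each camera call takes 0.05 s, during which the arm holds its last target.

## Working session

There is one attempt and no reset: what is moved stays moved. The work goes in short steps, Python scripts to look and compute and a shell command to move; the robot and the scene stay as the last step left them, time stands still between calls to the robot, and variables do not carry over. Pictures are saved under pics/ and viewed, and the job is handed in when it is done.

```bash
ls; mkdir -p pics
python3 - <<'E'
from cell import manip, imaging, workorder, models
import cv2
s=manip.read_state()
print(s)
for n in ["scene","side","wrist"]:
    im=imaging.snapshot(n); cv2.imwrite(f"pics/{n}0.png",im[:,:,::-1])
    c=imaging.calibration(n); print(n,c)
E
```

```text
pics
{'t': 0.0, 'qpos': array([-1.4456151 ,  0.43522791,  0.02497792,  1.57411519, -0.01160505,
        1.13401001, -0.07510698]), 'joint_velocities': array([-5.90200588e-04,  3.28523248e-05,  1.69911528e-03, -3.85552718e-04,
        8.49728694e-04, -7.83699369e-04, -6.88445113e-04]), 'effort': array([ 1.39032003e-03, -6.67848086e+01,  9.86157395e-01, -3.14446735e+01,
       -6.02339557e-02,  4.30500624e-02,  1.87824385e-04]), 'tool_pos': array([0.14107467, 0.60832882, 0.22593498]), 'eef_rot': array([ 0.07981724,  0.70253633, -0.08095912,  0.70250803]), 'force': array([-0.26899551,  0.4367871 , -0.16753136]), 'moment': array([-0.00463273, -0.00935302,  0.03472933]), 'opening': 0.09178960695317306}
scene {'fx': 433.98512492578715, 'fy': 433.98512492578715, 'cx': 318.6110851033212, 'cy': 243.08583202450114, 'extrinsics': array([[ 0.21932071,  0.9754295 , -0.02087364, -0.21067527],
       [-0.5651011 ,  0.14444262,  0.81227894,  0.17316703],
       [ 0.79533588, -0.16635388,  0.58289555, -1.57646508],
       [ 0.        ,  0.        ,  0.        ,  1.        ]])}
side {'fx': 544.5089362239547, 'fy': 544.5089362239547, 'cx': 316.15436605708527, 'cy': 245.02932268300685, 'extrinsics': array([[-0.96424848, -0.26488981, -0.00763318,  0.54605981],
       [ 0.16255272, -0.61398017,  0.77240207, -0.13997308],
       [-0.20928806,  0.74354673,  0.63508801, -1.66968507],
       [ 0.        ,  0.        ,  0.        ,  1.        ]])}
wrist {'fx': 379.71080155675537, 'fy': 379.71080155675537, 'cx': 320.6017146115787, 'cy': 237.7721208803123, 'extrinsics': array([[ 2.26238846e-01,  9.74071856e-01, -6.59505485e-05,
        -6.24632593e-01],
       [-9.43042092e-01,  2.19014890e-01, -2.50407848e-01,
         2.95794642e-02],
       [-2.43900793e-01,  5.67141766e-02,  9.68140437e-01,
        -3.89716502e-01],
       [ 0.00000000e+00,  0.00000000e+00,  0.00000000e+00,
         1.00000000e+00]])}
```

View pics/scene0.png

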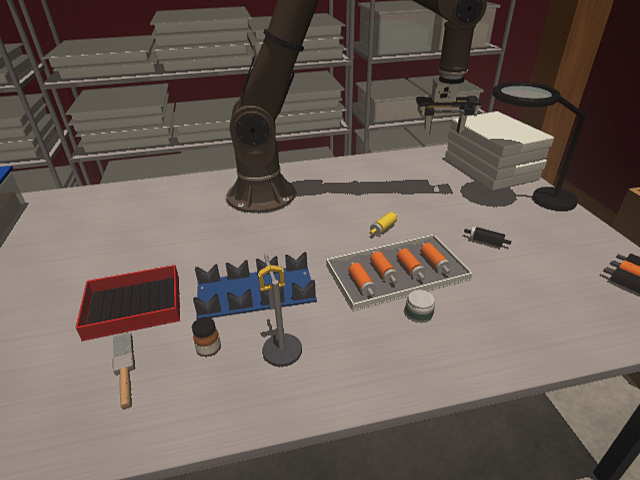

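View pics/side0.png

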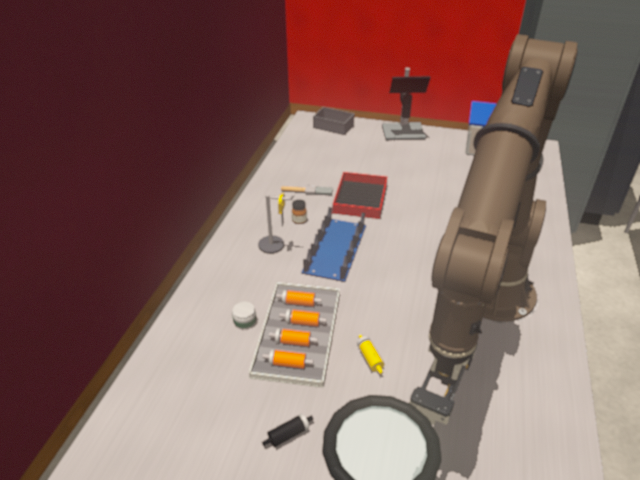

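View pics/wrist0.png

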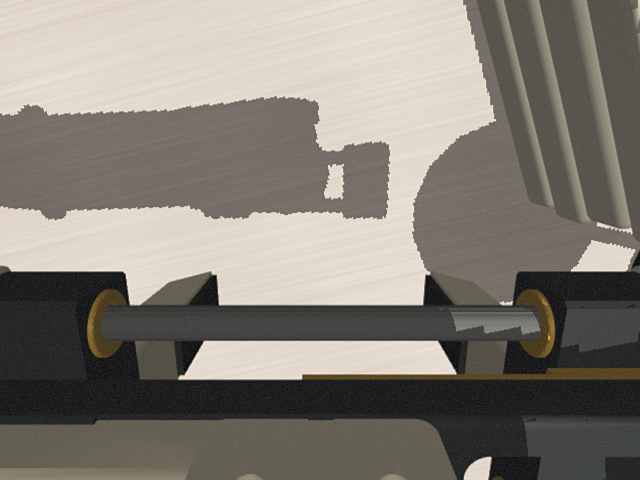

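Four orange rollers are in the tray (scene 362–435, 245–285). The yellow look-alike at (383,223), the black one at (487,237) and the parts at the right edge (625,270) aren't meant. Next I'll measure the fixtures.

```bash
cat > h.py <<'E'
from cell import manip, imaging, workorder, models
import numpy as np, cv2
from scipy.spatial.transform import Rotation as R
from scipy.optimize import least_squares
def proj(c,P):
    P=np.atleast_2d(P); E=c["extrinsics"]; q=P@E[:3,:3].T+E[:3,3]
    return np.c_[c["cx"]+c["fx"]*q[:,0]/-q[:,2], c["cy"]+c["fy"]*(-q[:,1])/-q[:,2]]
def ray(c,uv):
    uv=np.atleast_2d(uv).astype(float); E=c["extrinsics"]
    d=np.c_[(uv[:,0]-c["cx"])/c["fx"],-(uv[:,1]-c["cy"])/c["fy"],-np.ones(len(uv))]
    return -E[:3,:3].T@E[:3,3], d@E[:3,:3]
def onz(c,uv,z):
    o,d=ray(c,uv); return o+d*((z-o[2])/d[:,2])[:,None]
def tri(obs):
    A=np.zeros((3,3));b=np.zeros(3)
    for c,uv in obs:
        o,d=ray(c,uv); d=d[0]/np.linalg.norm(d[0]); M=np.eye(3)-np.outer(d,d); A+=M;b+=M@o
    return np.linalg.solve(A,b)
def shot(n,name):
    c=imaging.calibration(n); im=imaging.snapshot(n); cv2.imwrite(f"pics/{name}.png",im[:,:,::-1]); return c,im
E
python3 - <<'E'
from h import *
import pickle
out={}
for n in ["scene","side"]:
    c,im=shot(n,n+"1")
    for th in ["tray","rests","bin","hook_stand","feeler","roller_a","sample_jar","grease_tin","brush"]:
        r=models.trace(n,th)
        out[n,th]=r
        print(n,th,[(round(x["conf"],2),[round(float(e*w)) for e,w in zip(x["extent"],(640,480,640,480))]) for x in r])
        if th in("tray","rests","bin") and r:
            m=r[0]["region"].astype(np.uint8)
            cn=max(cv2.findContours(m,0,2)[0],key=cv2.contourArea)
            print("  rect hull",cv2.approxPolyDP(cv2.convexHull(cn),6,True)[:,0].tolist())
pickle.dump(out,open("det.pkl","wb"))
E
```

```text
scene tray [(0.75, [322, 235, 474, 312]), (0.67, [195, 254, 316, 320]), (0.36, [347, 265, 378, 299])]
  rect hull [[471, 275], [352, 310], [326, 260], [434, 236]]
scene rests [(0.74, [191, 253, 316, 320])]
  rect hull [[265, 263], [268, 309], [196, 318], [196, 268]]
scene bin [(0.62, [78, 267, 179, 344])]
  rect hull [[175, 266], [178, 321], [81, 341], [76, 326], [87, 281]]
scene hook_stand [(0.8, [259, 257, 301, 368])]
scene feeler [(0.78, [255, 266, 287, 310])]
scene roller_a [(0.96, [350, 264, 375, 297]), (0.87, [397, 249, 430, 278]), (0.86, [464, 227, 509, 249]), (0.83, [368, 250, 398, 285]), (0.68, [421, 244, 452, 275]), (0.53, [368, 214, 396, 236]), (0.23, [194, 321, 220, 356])]
scene sample_jar [(0.85, [192, 320, 221, 351]), (0.35, [258, 266, 285, 312]), (0.25, [193, 252, 314, 319])]
scene grease_tin [(0.96, [407, 288, 436, 326])]
scene brush [(0.56, [114, 332, 136, 408]), (0.49, [194, 253, 318, 319])]
side tray [(0.88, [252, 283, 341, 390])]
  rect hull [[278, 283], [339, 290], [322, 387], [249, 377]]
side rests [(0.92, [301, 207, 367, 282]), (0.33, [233, 302, 257, 328])]
  rect hull [[328, 208], [365, 213], [345, 282], [302, 274]]
side bin [(0.94, [332, 173, 388, 221])]
  rect hull [[344, 173], [386, 177], [378, 219], [333, 212]]
side hook_stand [(0.56, [256, 193, 295, 255])]
side feeler [(0.75, [254, 194, 293, 252]), (0.63, [281, 194, 286, 219])]
side roller_a [(0.93, [356, 334, 385, 375]), (0.89, [277, 309, 330, 327]), (0.81, [276, 290, 319, 305]), (0.72, [262, 350, 313, 367]), (0.58, [270, 331, 318, 345]), (0.55, [262, 414, 314, 448])]
side sample_jar [(0.84, [292, 201, 308, 222])]
side grease_tin [(0.57, [234, 298, 259, 328])]
side brush [(0.9, [281, 187, 332, 194]), (0.59, [283, 310, 329, 325])]
```

Run:
```python
import cv2
a=cv2.imread("pics/scene0.png")[220:360,60:480]; cv2.imwrite("pics/z1.png",cv2.resize(a,(798,266),interpolation=3))
cv2.imwrite("pics/z1a.png",cv2.resize(cv2.imread("pics/scene0.png")[225:320,310:480],(800,447),interpolation=2))
cv2.imwrite("pics/z1b.png",cv2.resize(cv2.imread("pics/scene0.png")[235:375,170:330],(686,600),interpolation=2))
a=cv2.imread("pics/side0.png")[160:390,220:400]; cv2.imwrite("pics/z2.png",cv2.resize(a,(470,600),interpolation=2))
```

```text
(no output)
```

View pics/z1a.png

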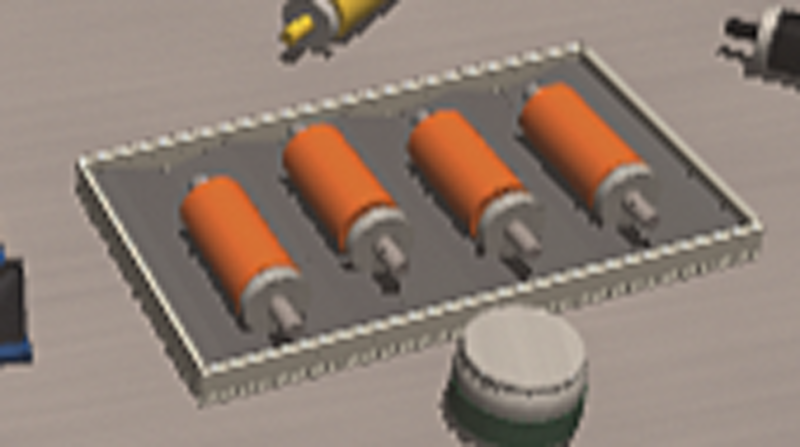

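View pics/z1b.png

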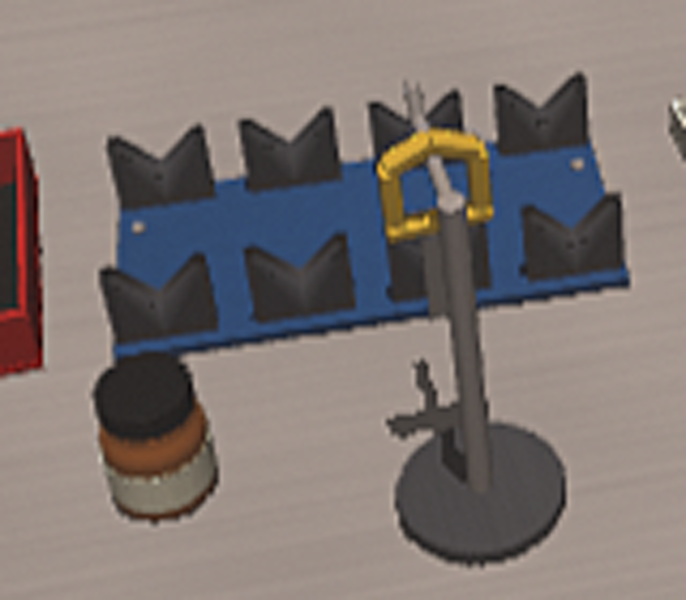

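View pics/z2.png

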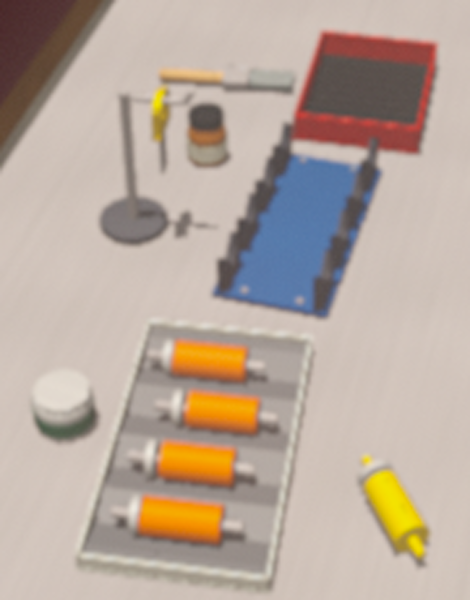

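```bash
cat >> h.py <<'E'
def fit(dims,z,obs,x0):
    # obs: list of (c, [(sx,sy,u,v)...]) ; sx,sy = +-1 corner signs or explicit local xy in dims units
    def res(p):
        r=[]
        for c,L in obs:
            for sx,sy,u,v in L:
                l=np.array([sx*dims[0]/2,sy*dims[1]/2]);a=p[2]
                P=[p[0]+np.cos(a)*l[0]-np.sin(a)*l[1],p[1]+np.sin(a)*l[0]+np.cos(a)*l[1],z]
                r+=list((proj(c,P)[0]-[u,v]))
        return r
    s=least_squares(res,x0,loss="soft_l1"); return s.x,np.array(s.fun).reshape(-1,2).round(1).tolist()
E
python3 - <<'E'
from h import *
sc=imaging.calibration("scene"); sd=imaging.calibration("side")
print(onz(sc,[[327,259.4],[434.3,234.1],[471.5,273.4],[353.1,304]],.025).round(3).tolist())
print(onz(sd,[[278.2,282.6],[340.3,289.5],[323.4,382],[250.6,375]],.025).round(3).tolist())
print(fit((.196,.346),.025,[(sc,[(-1,-1,327,259.4),(-1,1,434.3,234.1),(1,1,471.5,273.4),(1,-1,353.1,304)]),(sd,[(1,-1,278.2,282.6),(-1,-1,340.3,289.5),(-1,1,323.4,382),(1,1,250.6,375)])],[.6,.2,.0]))
print("rests",onz(sc,[[196.8,316.6],[316.5,301]],.01).round(3).tolist(),onz(sd,[[302.3,272.6],[346.4,279.5],[365.5,225]],.01).round(3).tolist())
print(fit((.146,.302),.01,[(sc,[(1,-1,196.8,316.6),(1,1,316.5,301)]),(sd,[(1,1,302.3,272.6),(-1,1,346.4,279.5),(-1,-1,365.5,225)])],[.6,-.1,.0]))
print("feeler top",tri([(sc,[271,267]),(sd,[282,194])]),"foot",onz(sc,[[282,349]],.0),onz(sd,[[271,244]],0))
for n in ("yellow",): print(onz(sc,[[383,225],[487,237],[421,310],[206,345]],.02).round(3).tolist())
s=cv2.imread("pics/scene1.png")[255:355,65:195]; cv2.imwrite("pics/z3.png",cv2.resize(s,(780,600),interpolation=2))
s=cv2.imread("pics/side1.png")[165:225,325:395]; cv2.imwrite("pics/z4.png",cv2.resize(s,(700,600),interpolation=2))
E
```

```text
[[0.459, 0.138, 0.025], [0.417, 0.481, 0.025], [0.612, 0.497, 0.025], [0.649, 0.158, 0.025]]
[[0.642, 0.161, 0.025], [0.452, 0.142, 0.025], [0.415, 0.48, 0.025], [0.602, 0.508, 0.025]]
(array([0.5304148 , 0.32024099, 0.11049666]), [[-0.6, -1.4], [-0.3, -0.6], [1.4, -1.2], [0.2, -0.7], [-1.2, -0.7], [0.2, -0.9], [0.3, 0.5], [-1.9, -2.1]])
rests [[0.584, -0.223, 0.01], [0.601, 0.076, 0.01]] [[0.589, 0.083, 0.01], [0.447, 0.078, 0.01], [0.445, -0.212, 0.01]]
(array([ 0.51673817, -0.07079462, -0.018717  ]), [[-0.2, 0.8], [0.5, -2.4], [-0.7, -1.0], [-0.1, 0.8], [1.5, -1.2]])
feeler top [ 0.68719181 -0.03683825  0.21220145] foot [[ 0.72673936 -0.03329514  0.        ]] [[ 0.73627655 -0.03874948  0.        ]]
[[0.324, 0.351, 0.02], [0.464, 0.629, 0.02], [0.704, 0.314, 0.02], [0.692, -0.2, 0.02]]
```

View pics/z3.png

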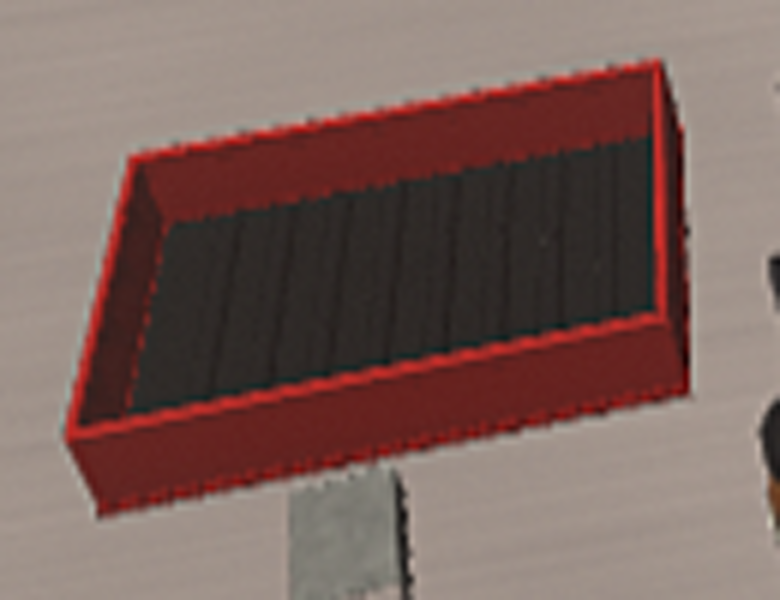

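View pics/z4.png

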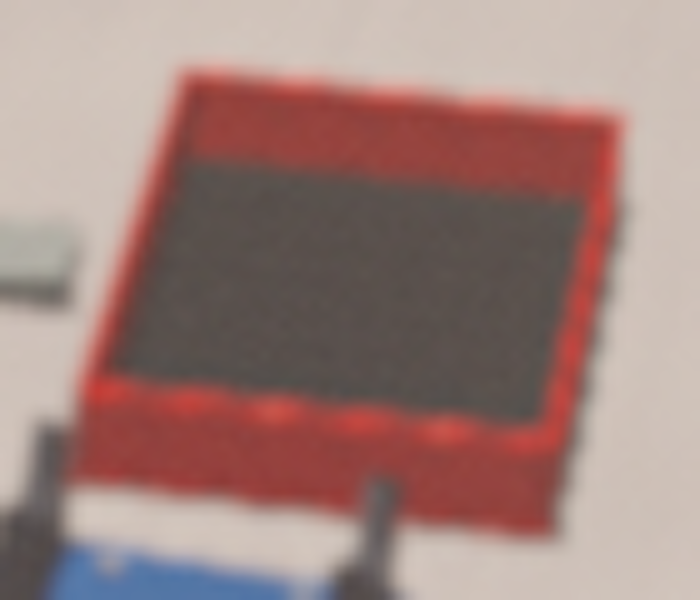

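```bash
cat >> h.py <<'E'
def plan(pos,ydir=None,tilt=False,state=None):
    """world TCP target; ydir = wanted world yaw (deg) of tool y axis (either way); prints shift in tool mm and spin"""
    s=state or manip.read_state(); Rm=R.from_quat(s["eef_rot"]).as_matrix()
    d=Rm.T@(np.array(pos)-s["tool_pos"])*1000
    cur=np.degrees(np.arctan2(Rm[1,1],Rm[0,1])); sp=None
    if ydir is not None:
        sp=((-(ydir-cur)+90)%180)-90
    print("plan shift",d.round(1),"spin",None if sp is None else round(sp,1),"cur tool y yaw",cur.round(1))
def st():
    s=manip.read_state(); Rm=R.from_quat(s["eef_rot"]).as_matrix()
    print("t",round(s["t"],2),"tcp",s["tool_pos"].round(4),"y",Rm[:,1].round(3),"z",Rm[:,2].round(3),"F",s["force"].round(1),"open",round(s["opening"],4),"q",s["qpos"].round(2))
E
python3 - <<'E'
from h import *
sc=imaging.calibration("scene"); sd=imaging.calibration("side"); w=imaging.calibration("wrist")
print(fit((.176,.226),.045,[(sc,[(-1,-1,86.7,281.2),(-1,1,175,265.3),(1,1,175.5,308),(1,-1,76.7,327.8)]),(sd,[(1,-1,343.5,172.5),(-1,-1,387.2,176.5),(-1,1,380.2,209),(1,1,334.5,203.5)])],[.6,-.4,.0]))
s=manip.read_state();Rm=R.from_quat(s["eef_rot"]).as_matrix()
E=w["extrinsics"];o=-E[:3,:3].T@E[:3,3]
print("cam in tool",Rm.T@(o-s["tool_pos"]),"view dir in tool",Rm.T@(-E[2,:3]), "img up in tool",Rm.T@E[1,:3])
print(Rm.round(3)); st()
plan([.45,.32,.30],90)
E
```

```text
(array([ 0.49800617, -0.38126811,  0.05743968]), [[-0.1, -0.7], [0.7, -1.0], [1.4, -0.3], [-1.1, 0.4], [-0.7, -2.0], [0.6, -1.2], [0.6, -0.2], [-2.5, -0.4]])
cam in tool [-1.58521829e-01 -1.17867697e-04 -6.87148198e-02] view dir in tool [0.96816412 0.00099148 0.25031431] img up in tool [ 2.50313810e-01  6.00110668e-04 -9.68164571e-01]
[[ 0.     0.226  0.974]
 [ 0.     0.974 -0.226]
 [-1.     0.    -0.   ]]
t 1.15 tcp [0.1412 0.6089 0.2268] y [0.226 0.974 0.   ] z [ 0.974 -0.226 -0.   ] F [0.1 0.9 0.2] open 0.0921 q [-1.45  0.43  0.02  1.57 -0.01  1.13 -0.08]
plan shift [ -73.3 -211.6  366.1] spin -13.1 cur tool y yaw 76.9
```

```bash
python3 -c "
from h import *
plan([.585,.30,.33],96.3)"
```

```text
plan shift [-103.3 -200.6  502.1] spin -19.4 cur tool y yaw 76.9
```

```bash
python3 -m inch '[[[-60,0,0],0,89],[[-100,-20,50],-5,89],[[-103,-50,110],-10,89],[[-103,-80,170],-15,89],[[-103,-105,230],-19,89],[[-103,-130,290],-19,89],[[-103,-155,350],-19,89],[[-103,-175,410],-19,89],[[-103,-190,460],-19,89],[[-103,-201,502],-19,89]]'
python3 - <<'E'
from h import *
st(); c,im=shot("wrist","w1"); st()
E
```

```text
t: 2.4
tool_pos: [0.5867, 0.2978, 0.3299]
eef_rot: [-0.036, 0.706, 0.036, 0.706]
force: [1.4, 1.2, 0.1]
opening: 0.0596
t 2.4 tcp [0.5867 0.2978 0.3299] y [-0.103  0.995 -0.   ] z [0.995 0.103 0.001] F [1.4 1.2 0.1] open 0.0596 q [-0.67  0.43  0.19  1.33 -0.08  1.38  1.19]
t 2.45 tcp [0.5926 0.2914 0.329 ] y [-0.095  0.995 -0.005] z [0.995 0.095 0.003] F [ 2.4 -4.6 -0.6] open 0.0595 q [-0.67  0.44  0.2   1.33 -0.08  1.38  1.19]
```

View pics/w1.png

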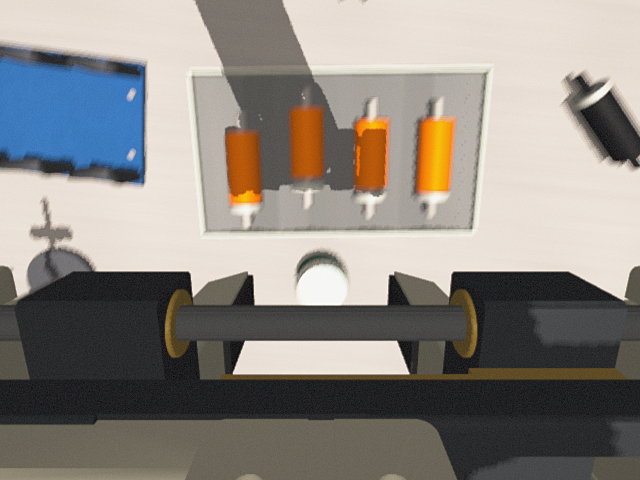

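The wrist view shows all four rollers in the tray with their collars towards +x (image bottom, about row 205). The arm was still settling, so I'll retake it.

Run:
```python
from h import *
import pickle
for i in range(4): imaging.snapshot("wrist")
st(); c,im=shot("wrist","w2"); st()
r=models.trace("wrist","roller_a"); t=models.trace("wrist","tray")
pickle.dump((c,r,t),open("w2.pkl","wb"))
for x in r:
    m=x["region"].astype(np.uint8); cn=max(cv2.findContours(m,0,2)[0],key=cv2.contourArea)
    print(round(x["conf"],2),[round(float(e*w)) for e,w in zip(x["extent"],(640,480,640,480))],cv2.minAreaRect(cn))
cv2.imwrite("pics/w2z.png",cv2.resize(im[55:245,180:500,::-1],(800,475),interpolation=2))
```

```text
t 2.65 tcp [0.5845 0.3    0.3294] y [-0.104  0.995  0.   ] z [ 0.995  0.104 -0.001] F [-0.3  0.3  0.4] open 0.0597 q [-0.68  0.43  0.19  1.33 -0.08  1.38  1.19]
t 2.7 tcp [0.5839 0.3007 0.3296] y [-0.105  0.994  0.001] z [ 0.994  0.105 -0.001] F [0.7 0.4 0.2] open 0.0596 q [-0.68  0.43  0.19  1.33 -0.08  1.38  1.19]
0.79 [225, 113, 263, 229] ((243.58494567871094, 168.46286010742188), (115.52928924560547, 34.37522888183594), 86.36705780029297)
0.68 [414, 99, 457, 214] ((434.1499938964844, 155.9499969482422), (35.996604919433594, 116.5044937133789), 3.3664603233337402)
0.67 [351, 101, 389, 216] ((371.0, 156.5), (115.0, 34.0), 90.0)
0.66 [289, 85, 322, 204] ((306.0, 146.0), (116.0, 34.0), 90.0)
0.62 [575, 72, 640, 169] ((608.591552734375, 119.94031524658203), (112.0577392578125, 44.830379486083984), 56.88865280151367)
```

View pics/w2z.png

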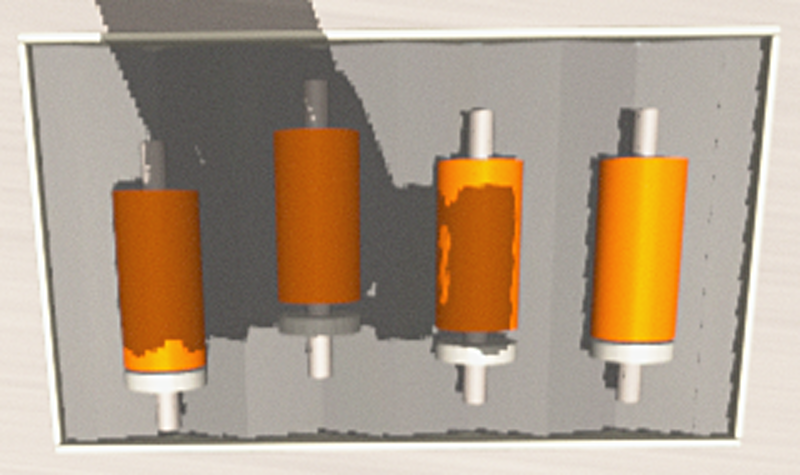

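Run:
```python
from h import *
import pickle
c,r,t=pickle.load(open("w2.pkl","rb"))
f=fit((.196,.346),.025,[(c,[(-1,-1,188.8,70.2),(-1,1,491.2,67),(1,1,474.8,231),(1,-1,204,232.2)])],[.53,.32,.1]); print("tray",f)
sc=imaging.calibration("scene"); sd=imaging.calibration("side")
for n,(a,b) in enumerate([((241.2,111),(248,227.8)),((306.4,87),(308,206.2)),((373.6,99),(369.6,216.6)),((439.2,98.6),(431.2,215.8))]):
    P=onz(c,[a,b],.030); m=P.mean(0); d=P[1]-P[0]
    a=f[0][2]; l=np.array([[np.cos(a),np.sin(a)],[-np.sin(a),np.cos(a)]])@(m[:2]-f[0][:2])
    print(n+1,m.round(4),"len",np.linalg.norm(d).round(4),"yaw",np.arctan2(d[1],d[0]).round(3),"in tray",l.round(4))
    m[2]=.025; print("   scene",proj(sc,m).round(1),"side",proj(sd,m).round(1))
# height check: wrist+scene+side triangulation of roller box centres
ws=[(243.6,168.5),(306,146),(371,156.5),(434,156)]
ss=[(362.5,280.5),(383,267.5),(413.5,263.5),(436.5,259.5)]
dd=[(297.5,297.5),(303.5,318),(294,338),(287.5,358.5)]
for w,s,d in zip(ws,ss,dd): print(tri([(c,w),(sc,s),(sd,d)]).round(4))
# wrist ground check tray from 3 views
```

```text
tray (array([0.53304347, 0.31855629, 0.11319934]), [[-2.1, -0.8], [2.0, -0.8], [2.2, 3.7], [-2.0, 5.2]])
1 [0.5621 0.2078 0.03  ] len 0.1374 yaw 0.112 in tray [ 0.0163 -0.1133]
   scene [[361.9 278.6]] side [[298.9 297.9]]
2 [0.5281 0.2794 0.03  ] len 0.1362 yaw 0.108 in tray [-0.0093 -0.0384]
   scene [[383.3 266.7]] side [[303.1 317.2]]
3 [0.5331 0.3563 0.03  ] len 0.1363 yaw 0.102 in tray [0.0043 0.0375]
   scene [[410.4 263.5]] side [[293.5 336.8]]
4 [0.5246 0.431  0.03  ] len 0.1358 yaw 0.109 in tray [0.0043 0.1127]
   scene [[434.3 257.6]] side [[288.2 358.2]]
[0.564  0.2065 0.0225]
[0.5264 0.2784 0.0211]
[0.5312 0.3602 0.0236]
[0.5253 0.4331 0.0216]
```

Wrist, scene and side agree on the rollers: they are 136 mm long, in the right lanes, with the axis at about 22–25 mm. Gaps look visible on rollers 2 and 3. Next I'll look at the rests and bin.

```bash
python3 -c "
from h import *
plan([.575,-.2,.36],89)"
```

```text
plan shift [ -30.4 -497.2  -61.7] spin 7.1 cur tool y yaw 96.1
```

```bash
python3 -m inch '[[[-30,-60,-8],1,89],[[-30,-122,-15],2,89],[[-30,-184,-22],3,89],[[-30,-246,-30],4,89],[[-30,-308,-38],5,89],[[-30,-370,-46],6,89],[[-30,-430,-54],7,89],[[-30,-475,-60],7,89],[[-30,-497,-62],7,89],[[-30,-497,-62],7,89]]'
python3 - <<'E'
from h import *
import pickle
for i in range(3): imaging.snapshot("wrist")
st(); c,im=shot("wrist","w3"); st()
pickle.dump(c,open("w3.pkl","wb"))
E
```

```text
t: 4.05
tool_pos: [0.5741, -0.202, 0.3599]
eef_rot: [0.007, 0.707, -0.007, 0.707]
force: [0.9, 0.4, -0.3]
opening: 0.0598
t 4.2 tcp [ 0.575  -0.1988  0.3598] y [0.016 1.    0.001] z [ 1.    -0.016  0.   ] F [0.5 1.1 0.2] open 0.0597 q [-0.03  0.34  0.4   1.42 -0.13  1.41  1.92]
t 4.25 tcp [ 0.575  -0.1988  0.3598] y [0.015 1.    0.001] z [ 1.    -0.015  0.   ] F [-0.3 -0.5  0.4] open 0.0599 q [-0.03  0.34  0.4   1.42 -0.13  1.41  1.92]
```

View pics/w3.png

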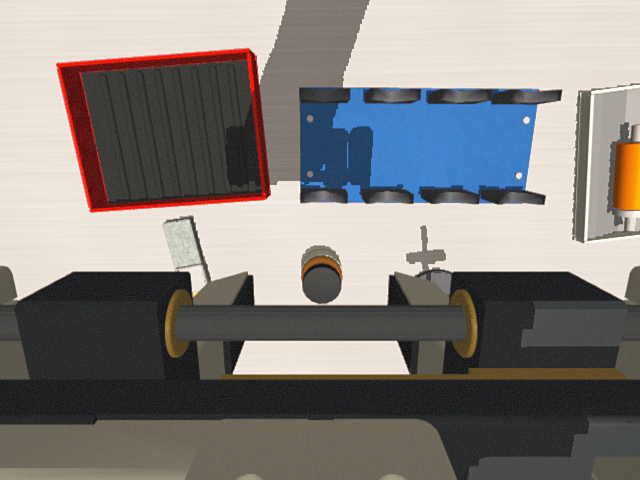

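Run:
```python
import cv2
im=cv2.imread("pics/w3.png")
cv2.imwrite("pics/w3z.png",cv2.resize(im[80:212,290:570],(800,377),interpolation=2))
cv2.imwrite("pics/w3y.png",cv2.resize(im[40:220,50:280],(766,600),interpolation=2))
```

```text
(no output)
```

View pics/w3z.png

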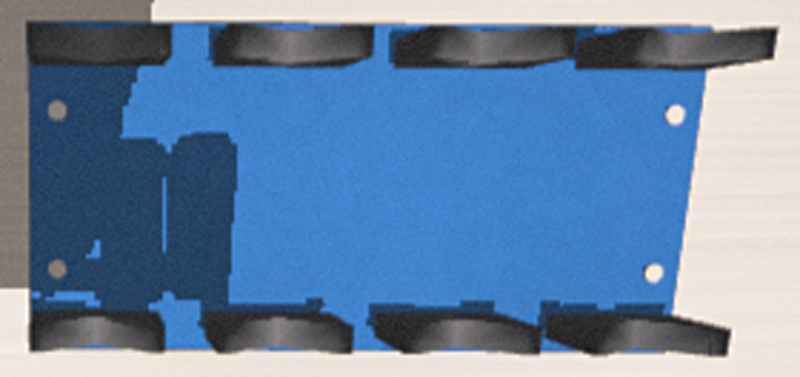

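View pics/w3y.png

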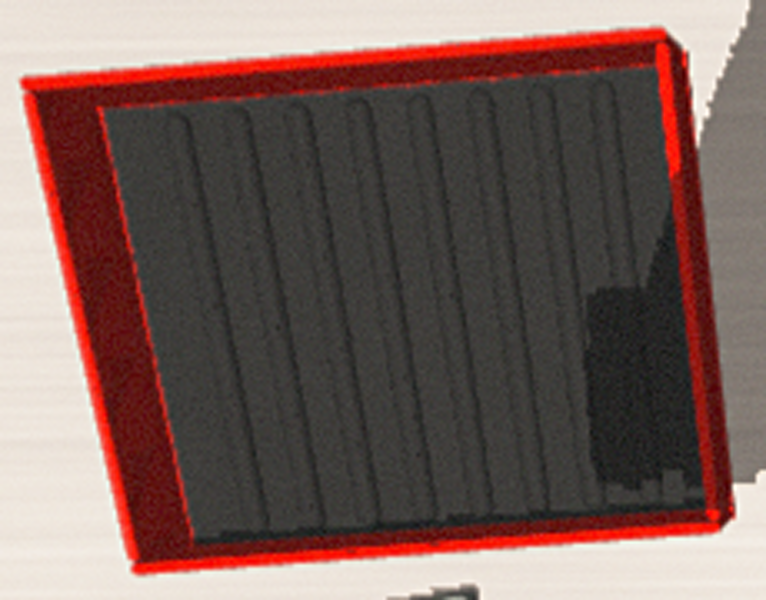

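Run:
```python
from h import *
import pickle
c=pickle.load(open("w3.pkl","rb"))
P=onz(c,[[310,118.9],[310,174.2],[526.6,120.3],[518.9,175.6]],.011)
print(P.round(4).tolist(),"centre",P.mean(0).round(4))
d1=P[2]-P[0];d2=P[3]-P[1];print("yaw",np.arctan2(-d1[0],d1[1]),np.arctan2(-d2[0],d2[1]),np.linalg.norm(d1),np.linalg.norm(d2),np.linalg.norm(P[1]-P[0]))
sc=imaging.calibration("scene"); sd=imaging.calibration("side")
print("bin w",fit((.176,.226),.045,[(c,[(-1,-1,56.6,63.4),(-1,1,249.5,49),(1,1,266.8,197.5),(1,-1,90.5,212)])],[.5,-.38,.05]))
# overlay predicted block top outline for model rests
m=P.mean(0); a=-.02
im=cv2.imread("pics/w3.png")
for nm,cc in (("w3",c),("scene1",sc),("side1",sd)):
  im=cv2.imread(f"pics/{nm}.png")
  for a,col in ((np.arctan2(-d1[0],d1[1]),(0,255,0)),):
    for i in range(4):
      for sx in (-.06,.06):
        L=[(sx,-.12+.08*i-.0225,.06),(sx,-.12+.08*i,.0375),(sx,-.12+.08*i+.0225,.06)]
        Q=[[m[0]+np.cos(a)*x-np.sin(a)*y,m[1]+np.sin(a)*x+np.cos(a)*y,z] for x,y,z in L]
        cv2.polylines(im,[(proj(cc,Q)*16).round().astype(int)],False,col,1,cv2.LINE_AA,4)
  cr={"w3":im[75:215,285:575],"scene1":im[235:330,180:330],"side1":im[195:290,290:380]}[nm]
  cv2.imwrite(f"pics/o_{nm}.png",cv2.resize(cr,None,fx=2.7,fy=2.7,interpolation=2) if nm=="w3" else cv2.resize(cr,None,fx=5,fy=5,interpolation=2))
```

```text
[[0.4807, -0.2096, 0.011], [0.5506, -0.2112, 0.011], [0.4868, 0.0674, 0.011], [0.5569, 0.0656, 0.011]] centre [ 0.5188 -0.072   0.011 ]
yaw -0.021975709697224156 -0.022754928109721788 0.27706594853562094 0.2768878072230742 0.06989216828601191
bin w (array([ 0.49760051, -0.38223319,  0.059659  ]), [[-1.6, -0.4], [1.1, -2.1], [0.8, 2.4], [-0.6, 1.4]])
```

View pics/o_w3.png

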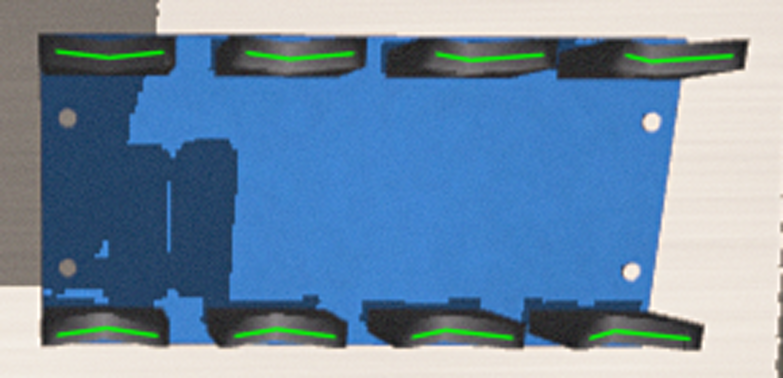

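View pics/o_scene1.png

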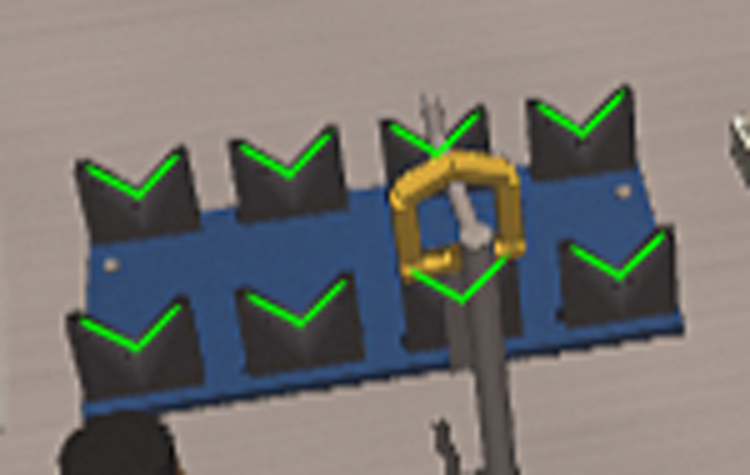

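View pics/o_side1.png

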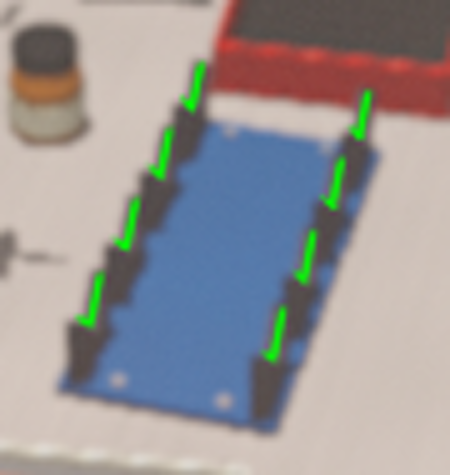

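The overlay matches in all three views. Rests are at (0.519,-0.072, yaw -0.022) and bin at (0.498,-0.382, 0.058). I'll go above roller 1, the leftmost at wrist px (244,168).

```bash
cat >> h.py <<'E'
NEST={i+1:(.5188+.022*(-.12+.08*i), -.072-.12+.08*i) for i in range(4)}
E
python3 -c "
from h import *
plan([.562,.2075,.13],96.4)"
```

```text
plan shift [230.2 405.8 -19.3] spin -7.3 cur tool y yaw 89.1
```

```bash
python3 -m inch '[[[0,60,-3],-2,104],[[0,120,-6],-4,104],[[20,180,-10],-5,104],[[60,240,-14],-6,104],[[105,300,-19],-7.3,104],[[150,350,-19],-7.3,104],[[195,390,-19],-7.3,104],[[230,406,-19],-7.3,104],[[230,406,-19],-7.3,104],[[230,406,-19],-7.3,104]]'; python3 -c "
from h import *
st();shot('wrist','w4');plan([.562,.2075,.018],96.4)"
```

```text
t: 5.5
tool_pos: [0.563, 0.2056, 0.1302]
eef_rot: [-0.039, 0.706, 0.039, 0.706]
force: [-1.0, -1.0, 0.0]
opening: 0.0546
t 5.5 tcp [0.563  0.2056 0.1302] y [-0.11   0.994 -0.   ] z [0.994 0.11  0.   ] F [-1. -1.  0.] open 0.0546 q [-0.57  0.49  0.18  1.76 -0.11  0.9   1.34]
plan shift [113.    2.7  -1.7] spin -0.2 cur tool y yaw 96.2
```

View pics/w4.png

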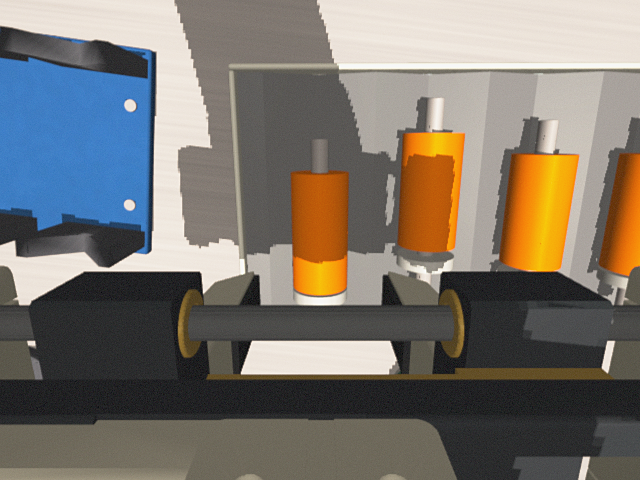

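```bash
python3 -m inch '[[[0,0,0],0,104],[[30,0,0],0,104],[[60,0,0],0,104],[[85,0,0],0,104],[[100,0,0],0,104],[[110,0,0],0,104],[[112,0,0],0,104],[[112,0,0],0,104],[[112,0,0],0,104],[[112,0,0],0,104]]'; python3 -c "
from h import *
st()"
```

```text
t: 6.8
tool_pos: [0.5633, 0.2053, 0.0182]
eef_rot: [-0.038, 0.706, 0.039, 0.706]
force: [0.3, 0.0, 0.5]
opening: 0.0542
t 6.8 tcp [0.5633 0.2053 0.0182] y [-0.109  0.994  0.   ] z [0.994 0.109 0.001] F [0.3 0.  0.5] open 0.0542 q [-0.54  0.63  0.15  1.84 -0.14  0.67  1.37]
```

```bash
python3 -m inch '[[[0,2,0],0,200],[[0,2,0],0,255],[[0,2,0],0,255],[[0,2,0],0,255],[[0,2,0],0,255],[[-10,2,0],0,255],[[-30,2,0],0,255],[[-60,2,0],0,255],[[-90,2,0],0,255],[[-112,2,0],0,255]]'; python3 -c "
from h import *
st();shot('wrist','w5');print(NEST)
plan([NEST[1][0],NEST[1][1],.13],90-1.26)"
```

```text
t: 8.05
tool_pos: [0.5628, 0.2078, 0.1313]
eef_rot: [-0.038, 0.706, 0.039, 0.706]
force: [0.3, 1.4, -4.1]
opening: 0.0392
t 8.05 tcp [0.5628 0.2078 0.1313] y [-0.109  0.994  0.001] z [0.994 0.109 0.001] F [ 0.3  1.4 -4.1] open 0.0392 q [-0.57  0.49  0.18  1.76 -0.11  0.9   1.34]
{1: (0.5161600000000001, -0.192), 2: (0.51792, -0.112), 3: (0.51968, -0.032), 4: (0.52144, 0.04799999999999999)}
plan shift [   2.8 -392.6  -91.4] spin 7.5 cur tool y yaw 96.3
```

View pics/w5.png

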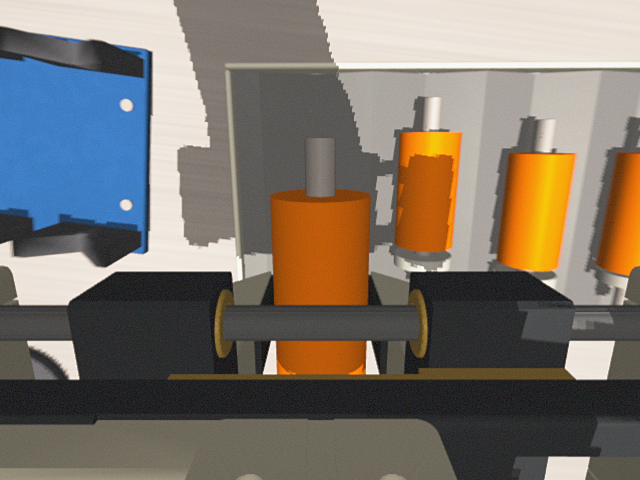

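```bash
cat >> h.py <<'E'
def axend(v,u=320,h=.013):
    """wrist cam: pixel of the held roller's rear axle end -> offset of roller origin from TCP along tool z (mm), rear end assumed -68"""
    s=manip.read_state(); c=imaging.calibration("wrist"); Rm=R.from_quat(s["eef_rot"]).as_matrix()
    P=onz(c,[[u,v]],s["tool_pos"][2]+h)[0]; l=Rm.T@(P-s["tool_pos"])*1000
    print("end in tool",l.round(1),"origin offset z",round(l[2]+68,1),"y",round(l[1],1))
E
python3 -c "
from h import *
axend(139)"
```

```text
end in tool [-13.3   0.4 -68.8] origin offset z -0.8 y 0.4
```

```bash
python3 -m inch '[[[3,-40,-30],1,255],[[3,-100,-50],3,255],[[3,-160,-70],4,255],[[3,-220,-80],6,255],[[3,-275,-91],7.5,255],[[3,-325,-91],7.5,255],[[3,-365,-91],7.5,255],[[3,-385,-91],7.5,255],[[3,-393,-91],7.5,255],[[3,-393,-91],7.5,255]]'; python3 -c "
from h import *
imaging.snapshot('wrist');imaging.snapshot('wrist');st();
plan([NEST[1][0],NEST[1][1],.039],90-1.26);shot('wrist','w6')"
```

```text
t: 9.35
tool_pos: [0.515, -0.1929, 0.1264]
eef_rot: [0.008, 0.707, -0.008, 0.707]
force: [0.1, 0.5, -3.4]
opening: 0.0393
t 9.45 tcp [ 0.5151 -0.1918  0.1265] y [0.02  1.    0.001] z [ 1.   -0.02 -0.  ] F [ 0.7  0.9 -3.7] open 0.0392 q [ 0.05  0.43  0.28  1.89 -0.16  0.84  1.96]
plan shift [87.5 -0.2  1.1] spin 0.1 cur tool y yaw 88.8
```

View pics/w6.png

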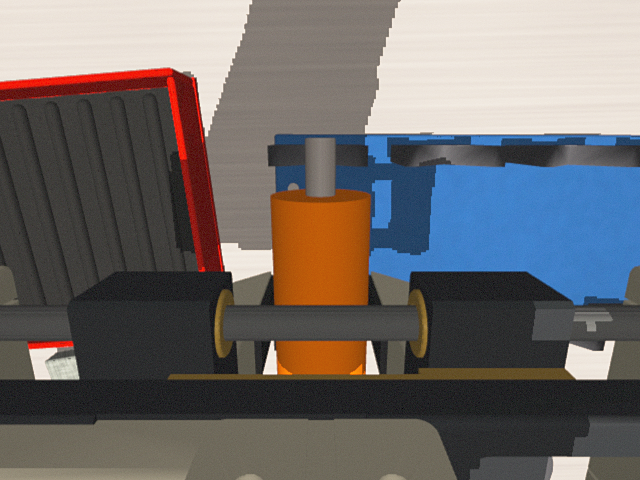

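```bash
python3 -m inch '[[[30,0,1],0,255],[[55,0,1],0,255],[[70,0,1],0,255],[[80,0,1],0,255],[[85,0,1],0,255],[[87,0,1],0,255],[[87,0,1],0,255],[[87,0,1],0,104],[[87,0,1],0,104],[[87,0,1],0,104]]'; python3 -c "
from h import *
st();shot('wrist','w7')"
```

```text
t: 10.75
tool_pos: [0.5164, -0.1935, 0.0401]
eef_rot: [0.008, 0.707, -0.008, 0.707]
force: [0.7, 0.1, 0.4]
opening: 0.054
t 10.75 tcp [ 0.5164 -0.1935  0.0401] y [ 0.022  1.    -0.   ] z [ 1.    -0.022  0.001] F [0.7 0.1 0.4] open 0.054 q [ 0.09  0.55  0.24  1.96 -0.21  0.66  2.01]
```

View pics/w7.png

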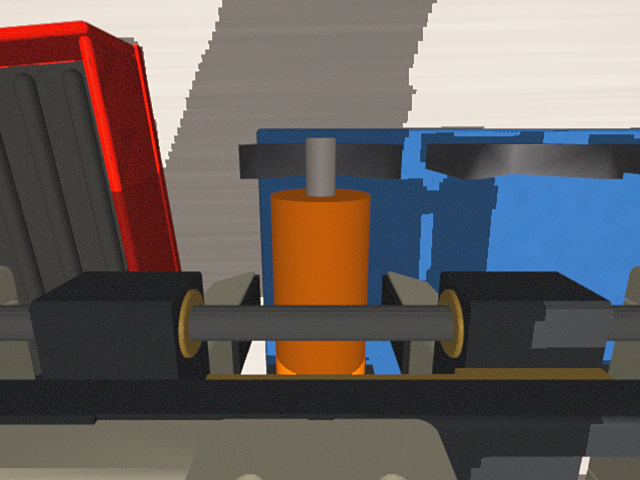

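Roller 1 is seated in nest 1. Next is roller 2, after a quick check from the side camera.

```bash
python3 -c "
from h import *
plan([.5275,.2790,.13],96.3)"
```

```text
plan shift [-90.  472.6   0.8] spin -7.6 cur tool y yaw 88.7
```

```bash
python3 -m inch '[[[-55,0,0],0,104],[[-90,30,0],0,104],[[-90,90,0],-1,104],[[-90,152,0],-2,104],[[-90,214,0],-3,104],[[-90,276,0],-5,104],[[-90,338,0],-6,104],[[-90,400,0],-7.6,104],[[-90,450,0],-7.6,104],[[-90,473,1],-7.6,104]]'; python3 -c "
from h import *
for i in range(4): imaging.snapshot('wrist')
st();shot('wrist','w8');plan([.5275,.2790,.018],96.3)
shot('side','s8')"
```

```text
t: 12.05
tool_pos: [0.5267, 0.2832, 0.1296]
eef_rot: [-0.04, 0.706, 0.041, 0.706]
force: [-0.1, -0.8, -0.4]
opening: 0.0544
t 12.25 tcp [0.5277 0.2779 0.1296] y [-0.11   0.994 -0.001] z [ 0.994  0.11  -0.   ] F [-0.1 -0.2  0.1] open 0.0543 q [-0.7   0.48  0.18  1.77 -0.11  0.9   1.2 ]
plan shift [111.7   2.1  -0.2] spin -0.1 cur tool y yaw 96.2
```

View pics/w8.png

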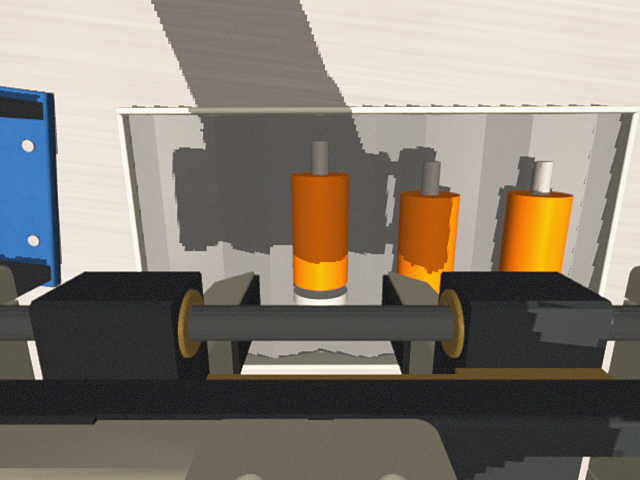

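View pics/s8.png

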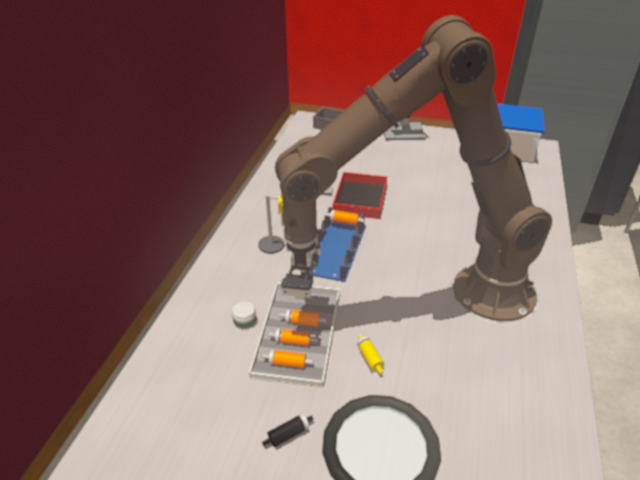

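The tool is aligned on roller 2 (px 320) and roller 1 is in the rests. Descend and grip.

```bash
python3 -m inch '[[[40,1,0],0,104],[[75,1,0],0,104],[[100,1,0],0,104],[[110,1,0],0,104],[[112,1,0],0,104],[[112,1,0],0,104],[[112,1,0],0,255],[[112,1,0],0,255],[[112,1,0],0,255],[[112,1,0],0,255]]'; python3 -c "
from h import *
st();plan([NEST[2][0],NEST[2][1],.13],90-1.26)"
```

```text
t: 13.6
tool_pos: [0.5283, 0.2778, 0.0186]
eef_rot: [-0.039, 0.706, 0.038, 0.706]
force: [-0.3, -8.4, 6.5]
opening: 0.0394
t 13.6 tcp [0.5283 0.2778 0.0186] y [-0.109  0.994 -0.002] z [0.994 0.109 0.001] F [-0.3 -8.4  6.5] open 0.0394 q [-0.68  0.63  0.15  1.85 -0.14  0.67  1.23]
plan shift [-110.4 -386.6  -52.6] spin 7.5 cur tool y yaw 96.2
```

```bash
python3 -m inch '[[[-20,0,0],0,255],[[-60,0,0],0,255],[[-111,-20,-10],0,255],[[-111,-80,-25],2,255],[[-111,-140,-40],4,255],[[-111,-200,-53],6,255],[[-111,-260,-53],7.5,255],[[-111,-320,-53],7.5,255],[[-111,-370,-53],7.5,255],[[-111,-388,-53],7.5,255]]'; python3 -c "
from h import *
for i in range(4): imaging.snapshot('wrist')
st();shot('wrist','w9');plan([NEST[2][0],NEST[2][1],.0395],90-1.26)"
```

```text
t: 14.85
tool_pos: [0.5171, -0.1149, 0.129]
eef_rot: [0.008, 0.707, -0.009, 0.707]
force: [-0.1, 0.4, -4.3]
opening: 0.0393
t 15.05 tcp [ 0.5173 -0.1097  0.1285] y [0.019 1.    0.001] z [ 1.    -0.019 -0.001] F [-0.4  0.5 -4.2] open 0.0391 q [-0.11  0.39  0.28  1.94 -0.15  0.83  1.81]
plan shift [89.  -3.   0.6] spin 0.2 cur tool y yaw 89.0
```

View pics/w9.png

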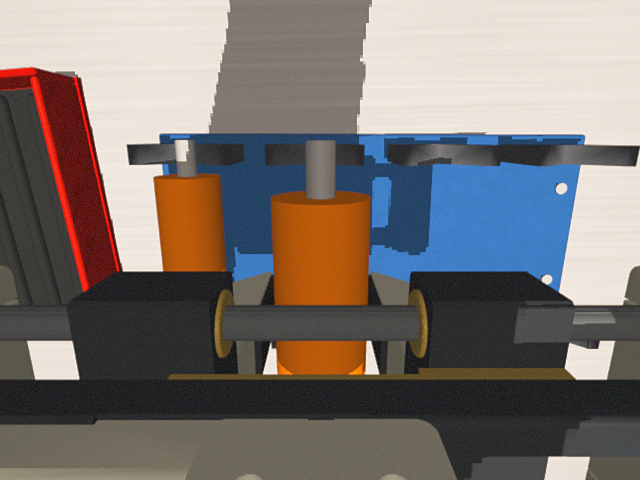

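```bash
python3 -m inch '[[[30,-2,1],0,255],[[55,-2,1],0,255],[[70,-2,1],0,255],[[80,-2,1],0,255],[[86,-2,1],0,255],[[89,-2,1],0,255],[[89,-2,1],0,255],[[89,-2,1],0,104],[[89,-2,1],0,104],[[89,-2,1],0,104]]'; python3 -c "
from h import *
st();shot('wrist','w10');plan([.532,.3575,.13],96.3)"
```

```text
t: 16.35
tool_pos: [0.5188, -0.1129, 0.04]
eef_rot: [0.007, 0.707, -0.007, 0.707]
force: [-0.4, 0.1, 0.2]
opening: 0.0544
t 16.35 tcp [ 0.5188 -0.1129  0.04  ] y [0.02 1.   0.  ] z [ 1.    -0.02   0.001] F [-0.4  0.1  0.2] open 0.0544 q [-0.06  0.53  0.24  2.01 -0.2   0.63  1.86]
plan shift [-90.  470.6   3.9] spin -7.4 cur tool y yaw 88.9
```

View pics/w10.png

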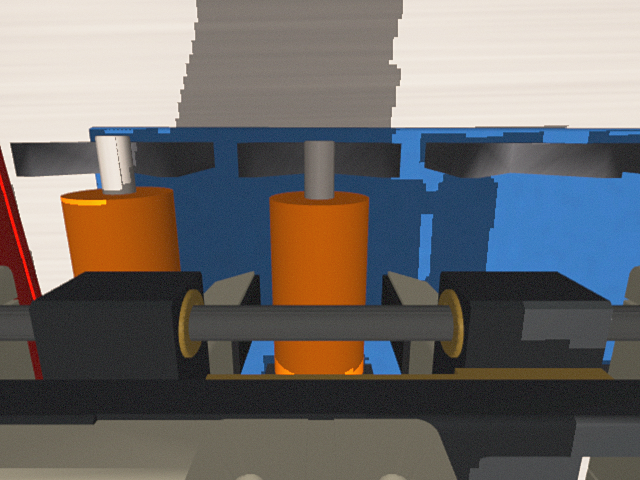

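Roller 2 is seated (px 320,170), with roller 1 beside it. On to roller 3.

```bash
python3 -m inch '[[[-55,0,0],0,104],[[-90,30,0],0,104],[[-90,90,0],-1,104],[[-90,152,0],-2,104],[[-90,214,1],-3,104],[[-90,276,2],-5,104],[[-90,338,3],-6,104],[[-90,400,4],-7.4,104],[[-90,450,4],-7.4,104],[[-90,471,4],-7.4,104]]'; python3 -c "
from h import *
for i in range(4): imaging.snapshot('wrist')
st();shot('wrist','w11');plan([.532,.3575,.018],96.3)"
```

```text
t: 17.65
tool_pos: [0.5308, 0.3618, 0.1294]
eef_rot: [-0.04, 0.706, 0.04, 0.706]
force: [0.1, -0.3, 0.0]
opening: 0.0544
t 17.85 tcp [0.5323 0.3561 0.1295] y [-0.108  0.994 -0.001] z [ 0.994  0.108 -0.   ] F [ 0.6 -1.4 -0.1] open 0.0542 q [-0.8   0.55  0.19  1.65 -0.12  0.95  1.11]
plan shift [111.7   2.4  -0.4] spin -0.2 cur tool y yaw 96.1
```

View pics/w11.png

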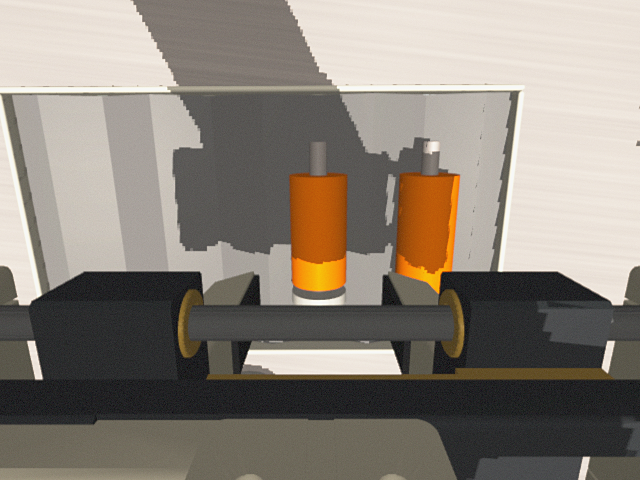

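```bash
python3 -m inch '[[[40,0,0],0,104],[[75,0,0],0,104],[[100,0,0],0,104],[[110,0,0],0,104],[[112,0,0],0,104],[[112,0,0],0,104],[[112,0,0],0,255],[[112,0,0],0,255],[[112,0,0],0,255],[[112,0,0],0,255]]'; python3 -c "
from h import *
st();plan([NEST[3][0],NEST[3][1],.13],90-1.26)"
```

```text
t: 19.15
tool_pos: [0.533, 0.3548, 0.0186]
eef_rot: [-0.039, 0.706, 0.037, 0.706]
force: [-0.4, -9.7, 8.2]
opening: 0.0395
t 19.15 tcp [0.533  0.3548 0.0186] y [-0.107  0.994 -0.003] z [0.994 0.107 0.   ] F [-0.4 -9.7  8.2] open 0.0395 q [-0.78  0.68  0.16  1.73 -0.15  0.74  1.14]
plan shift [-110.2 -383.5  -54.6] spin 7.4 cur tool y yaw 96.1
```

```bash
python3 -m inch '[[[-20,0,0],0,255],[[-60,0,0],0,255],[[-111,-20,-10],0,255],[[-111,-80,-25],2,255],[[-111,-140,-40],4,255],[[-111,-200,-55],6,255],[[-111,-260,-55],7.4,255],[[-111,-320,-55],7.4,255],[[-111,-370,-55],7.4,255],[[-111,-387,-55],7.4,255]]'; python3 -c "
from h import *
for i in range(4): imaging.snapshot('wrist')
st();shot('wrist','w12');plan([NEST[3][0],NEST[3][1],.0395],90-1.26)"
```

```text
t: 20.4
tool_pos: [0.5198, -0.0364, 0.1299]
eef_rot: [0.008, 0.706, -0.009, 0.708]
force: [0.3, 0.0, -4.3]
opening: 0.039
t 20.6 tcp [ 0.5196 -0.0313  0.1291] y [0.019 1.    0.001] z [ 1.    -0.019  0.   ] F [-0.2  0.2 -2.9] open 0.0393 q [-0.26  0.38  0.28  1.96 -0.14  0.82  1.66]
plan shift [89.4 -1.4  0.2] spin 0.2 cur tool y yaw 89.0
```

View pics/w12.png

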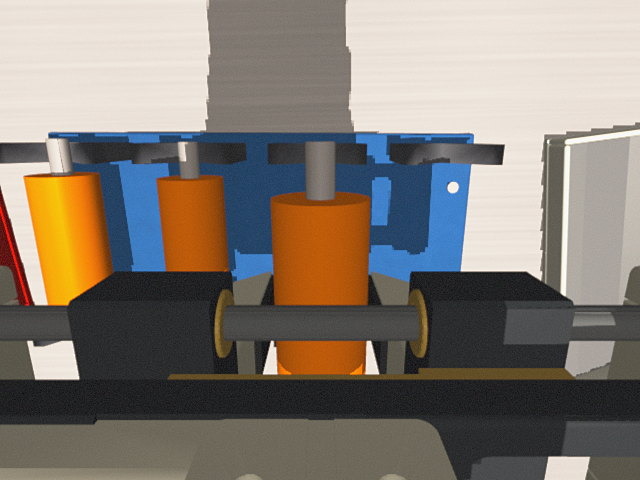

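```bash
python3 -m inch '[[[30,-2,0],0,255],[[55,-2,0],0,255],[[70,-2,0],0,255],[[80,-2,0],0,255],[[86,-2,0],0,255],[[89,-2,0],0,255],[[89,-2,0],0,255],[[89,-2,0],0,104],[[89,-2,0],0,104],[[89,-2,0],0,104]]'; python3 -c "
from h import *
st();shot('wrist','w13');plan([.5245,.4325,.13],96.3)"
```

```text
t: 21.9
tool_pos: [0.5197, -0.0352, 0.04]
eef_rot: [0.007, 0.707, -0.007, 0.707]
force: [-0.3, 0.6, 0.2]
opening: 0.0539
t 21.9 tcp [ 0.5197 -0.0352  0.04  ] y [ 0.02  1.   -0.  ] z [ 1.    -0.02   0.001] F [-0.3  0.6  0.2] open 0.0539 q [-0.21  0.51  0.24  2.03 -0.2   0.61  1.71]
plan shift [-90.2 467.6  -4.6] spin -7.5 cur tool y yaw 88.8
```

View pics/w13.png

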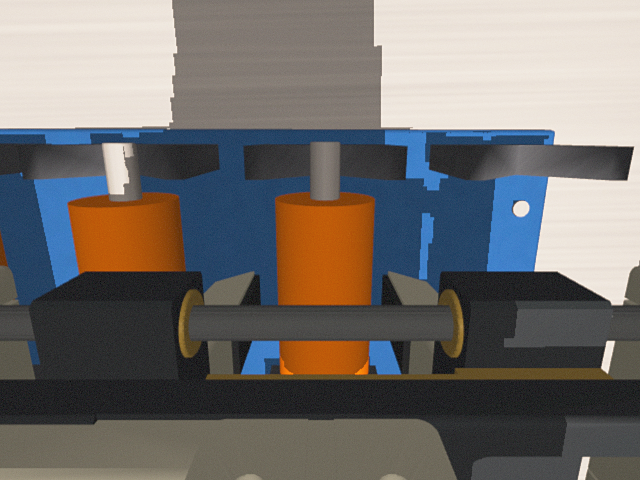

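Roller 3 is seated at px (325,170). On to roller 4.

```bash
python3 -m inch '[[[-55,0,0],0,104],[[-90,30,0],0,104],[[-90,90,-1],-1,104],[[-90,152,-2],-2,104],[[-90,214,-3],-3,104],[[-90,276,-4],-5,104],[[-90,338,-5],-6,104],[[-90,400,-5],-7.4,104],[[-90,450,-5],-7.4,104],[[-90,467,-5],-7.4,104]]'; python3 -c "
from h import *
for i in range(4): imaging.snapshot('wrist')
st();shot('wrist','w14');plan([.5245,.4315,.018],96.3)"
```

```text
t: 23.2
tool_pos: [0.5223, 0.4362, 0.1292]
eef_rot: [-0.04, 0.706, 0.041, 0.706]
force: [0.1, -0.4, -0.4]
opening: 0.0542
t 23.4 tcp [0.5244 0.4302 0.1295] y [-0.107  0.994 -0.002] z [ 0.994  0.107 -0.   ] F [-0.3 -1.1  0.8] open 0.0545 q [-0.89  0.61  0.2   1.55 -0.13  1.    1.02]
plan shift [111.7   2.1   0. ] spin -0.2 cur tool y yaw 96.1
```

View pics/w14.png

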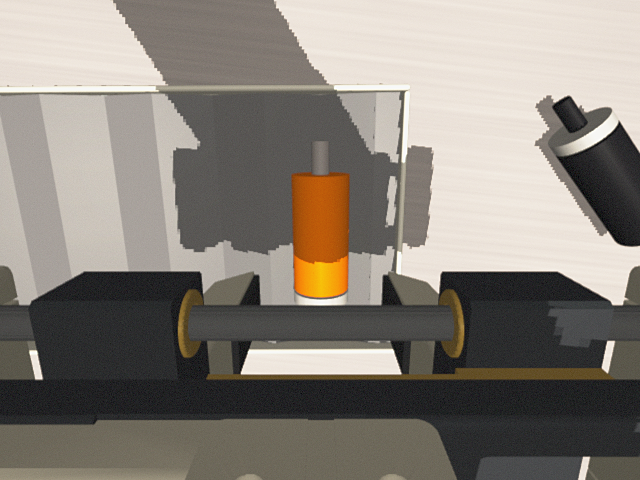

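```bash
python3 -m inch '[[[40,1,0],0,104],[[75,1,0],0,104],[[100,1,0],0,104],[[110,1,0],0,104],[[112,1,0],0,104],[[112,1,0],0,104],[[112,1,0],0,255],[[112,1,0],0,255],[[112,1,0],0,255],[[112,1,0],0,255]]'; python3 -c "
from h import *
st();plan([NEST[4][0],NEST[4][1],.13],90-1.26)"
```

```text
t: 24.7
tool_pos: [0.5247, 0.4303, 0.0187]
eef_rot: [-0.039, 0.706, 0.037, 0.706]
force: [-0.0, -6.6, 8.8]
opening: 0.039
t 24.7 tcp [0.5247 0.4303 0.0187] y [-0.107  0.994 -0.003] z [0.994 0.107 0.   ] F [-0.  -6.6  8.8] open 0.039 q [-0.88  0.73  0.17  1.63 -0.16  0.8   1.04]
plan shift [-110.2 -380.1  -44.2] spin 7.4 cur tool y yaw 96.1
```

```bash
python3 -m inch '[[[-20,0,0],0,255],[[-60,0,0],0,255],[[-111,-20,-10],0,255],[[-111,-80,-25],2,255],[[-111,-140,-40],4,255],[[-111,-200,-44],6,255],[[-111,-260,-44],7.4,255],[[-111,-320,-44],7.4,255],[[-111,-370,-44],7.4,255],[[-111,-382,-44],7.4,255]]'; python3 -c "
from h import *
for i in range(4): imaging.snapshot('wrist')
st();shot('wrist','w15');plan([NEST[4][0],NEST[4][1]-.001,.0395],90-1.26)"
```

```text
t: 25.95
tool_pos: [0.5221, 0.0447, 0.13]
eef_rot: [0.009, 0.706, -0.009, 0.708]
force: [-0.4, 1.2, -3.8]
opening: 0.0395
t 26.15 tcp [0.5217 0.0503 0.1292] y [0.019 1.    0.001] z [ 1.    -0.019  0.001] F [ 0.7  0.6 -3.9] open 0.039 q [-0.41  0.38  0.27  1.95 -0.14  0.82  1.5 ]
plan shift [89.5 -3.8 -0.1] spin 0.2 cur tool y yaw 89.0
```

View pics/w15.png

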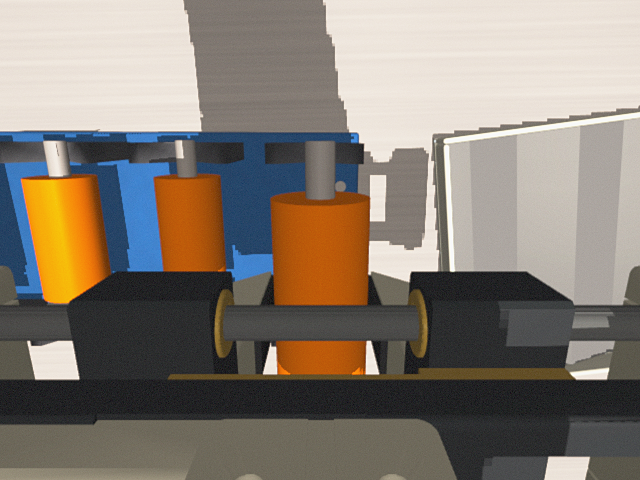

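```bash
python3 -m inch '[[[30,-3,0],0,255],[[55,-3,0],0,255],[[70,-3,0],0,255],[[80,-3,0],0,255],[[86,-3,0],0,255],[[89,-3,0],0,255],[[89,-3,0],0,255],[[89,-3,0],0,104],[[89,-3,0],0,104],[[89,-3,0],0,104]]'; python3 -c "
from h import *
st();shot('wrist','w16');plan([.52,-.035,.36],88.8)"
```

```text
t: 27.45
tool_pos: [0.5218, 0.0454, 0.04]
eef_rot: [0.007, 0.707, -0.007, 0.707]
force: [-0.5, -0.2, 0.1]
opening: 0.0541
t 27.45 tcp [0.5218 0.0454 0.04  ] y [0.02 1.   0.  ] z [ 1.    -0.02   0.001] F [-0.5 -0.2  0.1] open 0.0541 q [-0.36  0.52  0.23  2.03 -0.2   0.62  1.55]
plan shift [-3.201e+02 -8.050e+01  1.000e-01] spin 0.0 cur tool y yaw 88.8
```

View pics/w16.png

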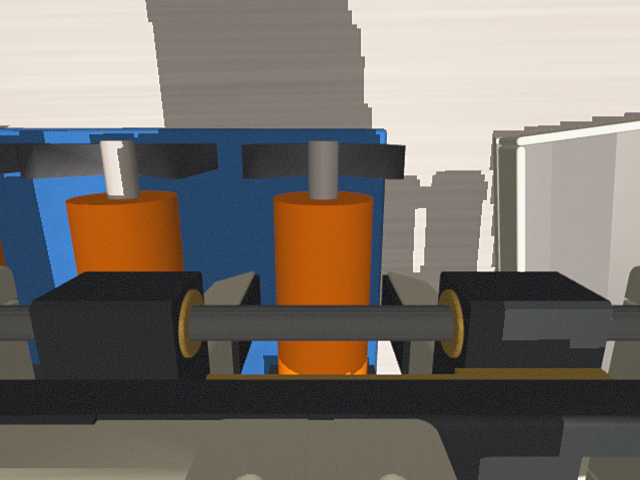

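All four are seated. Now I'll rise and look down at the gaps, then the hook.

```bash
python3 -m inch '[[[-60,0,0],0,104],[[-122,0,0],0,104],[[-184,-10,0],0,104],[[-246,-30,0],0,60],[[-290,-60,10],0,0],[[-310,-100,40],0,0],[[-310,-115,75],0,0],[[-310,-117,98],0,0],[[-310,-117,98],0,0],[[-310,-117,98],0,0]]'
python3 - <<'E'
from h import *
import pickle
for i in range(4): imaging.snapshot('wrist')
st();c,im=shot('wrist','w17');pickle.dump(c,open("w17.pkl","wb"));st()
shot('scene','c17');shot('side','d17')
cv2.imwrite("pics/w17z.png",cv2.resize(im[0:270,100:560,::-1],(798,468),interpolation=2))
E
```

```text
t: 28.75
tool_pos: [0.6165, -0.0734, 0.3496]
eef_rot: [0.007, 0.707, -0.007, 0.707]
force: [-0.4, 0.4, -0.3]
opening: 0.0913
t 28.95 tcp [ 0.6166 -0.0732  0.3501] y [0.02 1.   0.  ] z [ 1.   -0.02  0.  ] F [ 0.4 -0.3 -0.4] open 0.0914 q [-0.24  0.37  0.41  1.41 -0.15  1.4   1.72]
t 29.0 tcp [ 0.6167 -0.0732  0.3501] y [0.02 1.   0.  ] z [ 1.   -0.02  0.  ] F [-0.7  0.4 -0.1] open 0.0916 q [-0.24  0.37  0.41  1.41 -0.15  1.4   1.72]
```

View pics/w17.png

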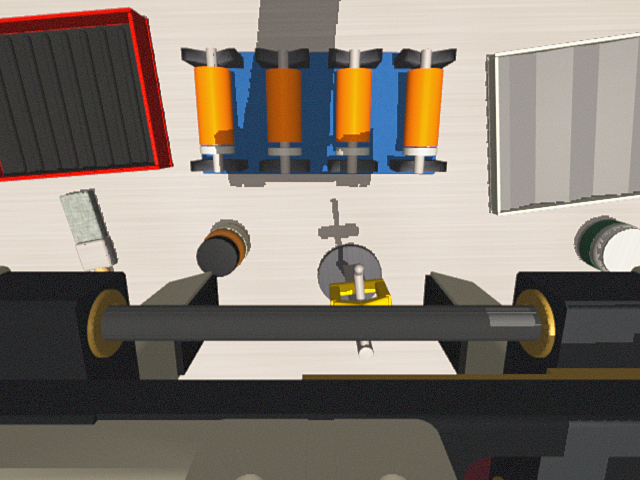

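View pics/c17.png

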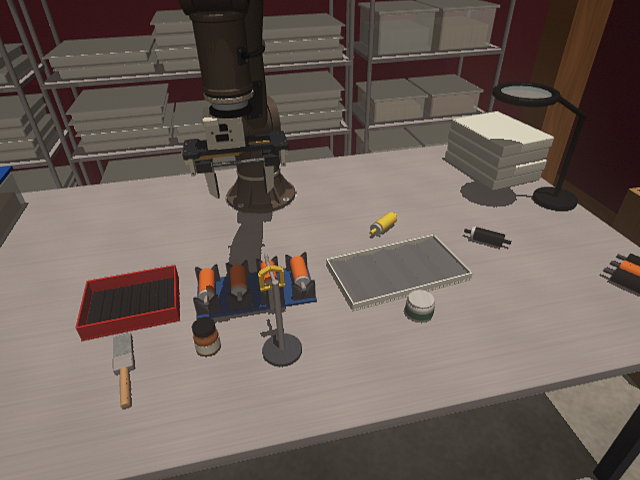

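All four rollers are seated in the rests. The hook end is at wrist px (358,268). I'll move to see the hook from above.

```bash
python3 -m inch '[[[0,10,40],0,0],[[0,30,80],0,0],[[0,38,100],0,0],[[0,38,100],0,0],[[0,38,100],0,0],[[0,38,100],0,0],[[0,38,100],0,0],[[0,38,100],0,0],[[0,38,100],0,0],[[0,38,100],0,0]]'
python3 - <<'E'
from h import *
import pickle
st();c,im=shot('wrist','w18');pickle.dump(c,open("w18.pkl","wb"));st()
cv2.imwrite("pics/w18z.png",cv2.resize(im[100:270,220:420,::-1],(706,600),interpolation=2))
im=cv2.imread("pics/w17.png");cv2.imwrite("pics/w17z.png",cv2.resize(im[125:185,180:460],(798,171),interpolation=2))
E
```

```text
t: 30.35
tool_pos: [0.7178, -0.0374, 0.3497]
eef_rot: [0.007, 0.707, -0.007, 0.707]
force: [-0.1, -1.3, -0.5]
opening: 0.0918
t 30.35 tcp [ 0.7178 -0.0374  0.3497] y [0.02 1.   0.  ] z [ 1.   -0.02 -0.  ] F [-0.1 -1.3 -0.5] open 0.0918 q [-0.23  0.56  0.4   1.11 -0.21  1.51  1.68]
t 30.4 tcp [ 0.7178 -0.0375  0.3497] y [ 0.02  1.   -0.  ] z [ 1.   -0.02 -0.  ] F [-0.2 -0.  -0. ] open 0.0915 q [-0.23  0.56  0.4   1.11 -0.21  1.51  1.68]
```

View pics/w18.png

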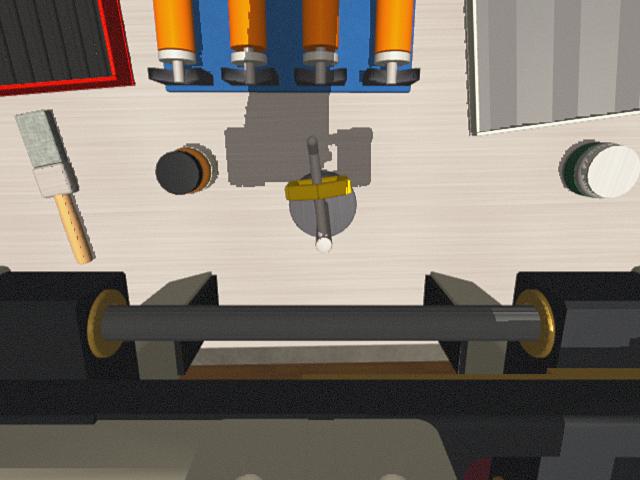

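View pics/w18z.png

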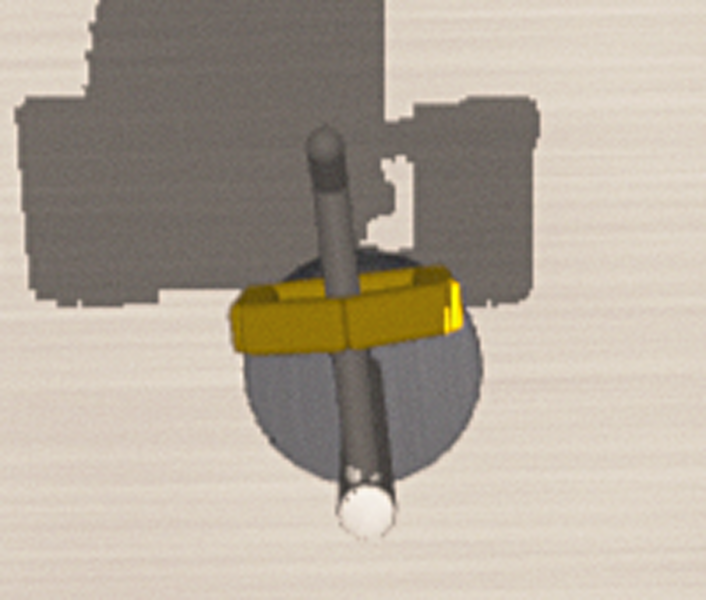

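View pics/w17z.png

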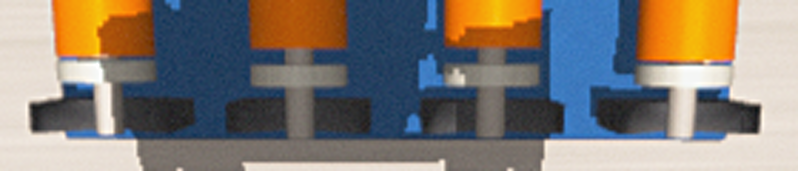

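Run:
```python
from h import *
import pickle
c=pickle.load(open("w18.pkl","rb")); c7=pickle.load(open("w17.pkl","rb"))
he=onz(c,[[311.8,139.7]],.217)[0]; pt=onz(c,[[323.7,245]],.208)[0]
d=pt-he; print("hook end",he.round(4),"post",pt.round(4),"dist",np.linalg.norm(d[:2]),"yaw",np.arctan2(d[1],d[0]))
pk=onz(c,[[317.7,192]],.214)[0]; print("peak",pk.round(4),"dist to post",np.linalg.norm((pt-pk)[:2]))
L=onz(c,[[287.3,192.1],[348.3,187]],.199);print(L.round(4).tolist(),"width",np.linalg.norm(L[1]-L[0]),"yaw",np.arctan2(-(L[1]-L[0])[0],(L[1]-L[0])[1]))
# triangulate with w17: hook end (358,268), post top (366,350)
print("tri end",tri([(c,[311.8,139.7]),(c7,[358,268])]).round(4),"post",tri([(c,[323.7,245]),(c7,[366,351])]).round(4))
# gaps: collar inner/outer face top edges from w17z: scale 2.85, off (180,125)
for i,(u,vi,vo) in enumerate([(107,62,80),(299,66,86),(491,64,86),(685,65,85)]):
    P=onz(c7,[[180+u/2.85,125+vi/2.85],[180+u/2.85,125+vo/2.85]],.066); print(i+1,P.round(4).tolist())
```

```text
hook end [ 0.6491 -0.042   0.217 ] post [ 0.733  -0.0346  0.208 ] dist 0.08418599452874952 yaw 0.0876838784809754
peak [ 0.6885 -0.0385  0.214 ] dist to post 0.04464308365585389
[[0.6901, -0.0635, 0.199], [0.687, -0.0137, 0.199]] width 0.04986521899086827 yaw 0.06274043729165803
tri end [ 0.6493 -0.0425  0.2167] post [ 0.7349 -0.0342  0.2007]
1 [[0.5536, -0.1879, 0.066], [0.5606, -0.1885, 0.066]]
2 [[0.5567, -0.1117, 0.066], [0.5645, -0.112, 0.066]]
3 [[0.5575, -0.0352, 0.066], [0.566, -0.0352, 0.066]]
4 [[0.5594, 0.042, 0.066], [0.5672, 0.0424, 0.066]]
```

```bash
python3 -c "
from h import *
plan([.6888,-.0385,.28],94.5)"
```

```text
plan shift [ 69.7  -1.6 -29. ] spin -5.7 cur tool y yaw 88.8
```

```bash
python3 -m inch '[[[0,-1,-15],-2,0],[[0,-2,-29],-5.7,0],[[30,-2,-29],-5.7,0],[[55,-2,-29],-5.7,0],[[70,-2,-29],-5.7,0],[[70,-2,-29],-5.7,0],[[70,-2,-29],-5.7,0],[[70,-2,-29],-5.7,0],[[70,-2,-29],-5.7,0],[[70,-2,-29],-5.7,0]]'
python3 - <<'E'
from h import *
import pickle
st();c,im=shot('wrist','w19');shot('side','d19');st()
plan([.6888,-.0385,.166],94.5)
E
```

```text
t: 31.65
tool_pos: [0.6889, -0.0389, 0.28]
eef_rot: [-0.028, 0.706, 0.028, 0.707]
force: [0.4, -0.6, -0.7]
opening: 0.0919
t 31.65 tcp [ 0.6889 -0.0389  0.28  ] y [-0.079  0.997  0.   ] z [0.997 0.079 0.   ] F [ 0.4 -0.6 -0.7] open 0.0919 q [-0.24  0.52  0.37  1.33 -0.19  1.32  1.78]
t 31.75 tcp [ 0.6889 -0.0388  0.2798] y [-0.079  0.997  0.   ] z [0.997 0.079 0.   ] F [ 0.6  0.1 -0.3] open 0.0918 q [-0.24  0.52  0.37  1.33 -0.19  1.32  1.78]
plan shift [113.8   0.3  -0. ] spin 0.0 cur tool y yaw 94.5
```

View pics/w19.png

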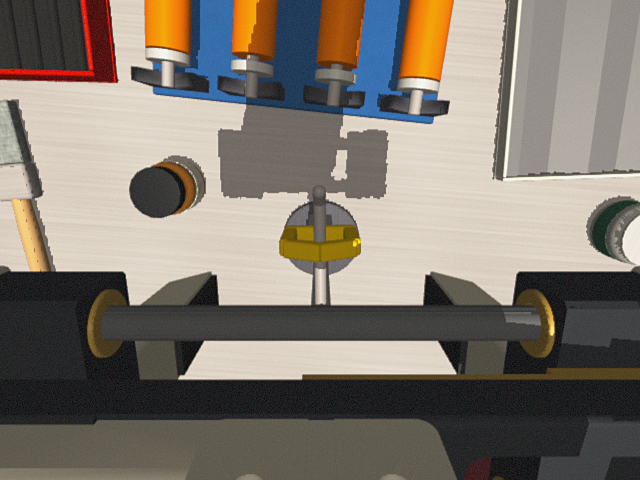

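View pics/d19.png

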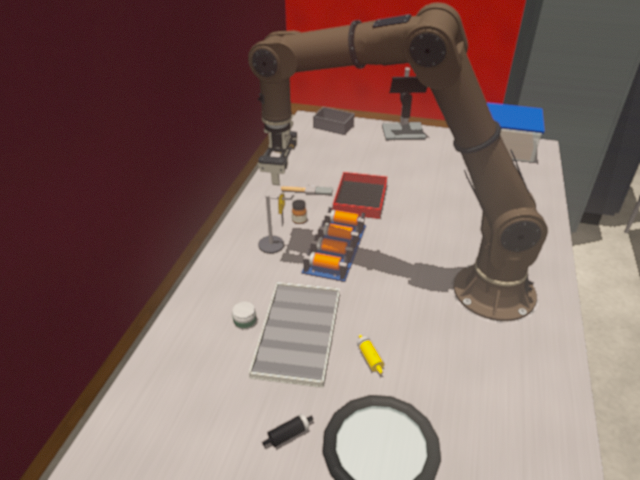

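The handle (px 320,243) is centred between the fingers and aligned. Descend in steps.

```bash
python3 -m inch '[[[20,0,0],0,0],[[40,0,0],0,0],[[60,0,0],0,0],[[80,0,0],0,0],[[95,0,0],0,0],[[105,0,0],0,0],[[111,0,0],0,0],[[114,0,0],0,0],[[114,0,0],0,0],[[114,0,0],0,0]]'
python3 - <<'E'
from h import *
st();c,im=shot('wrist','w20');
_,s=shot('scene','c20');cv2.imwrite("pics/c20z.png",cv2.resize(s[170:380,170:390,::-1],(628,600),interpolation=2))
E
```

```text
t: 33.0
tool_pos: [0.6891, -0.0389, 0.1662]
eef_rot: [-0.028, 0.706, 0.028, 0.707]
force: [0.5, -0.1, 0.3]
opening: 0.0917
t 33.0 tcp [ 0.6891 -0.0389  0.1662] y [-0.079  0.997 -0.   ] z [0.997 0.079 0.001] F [ 0.5 -0.1  0.3] open 0.0917 q [-0.23  0.6   0.34  1.49 -0.21  1.09  1.8 ]
```

View pics/w20.png

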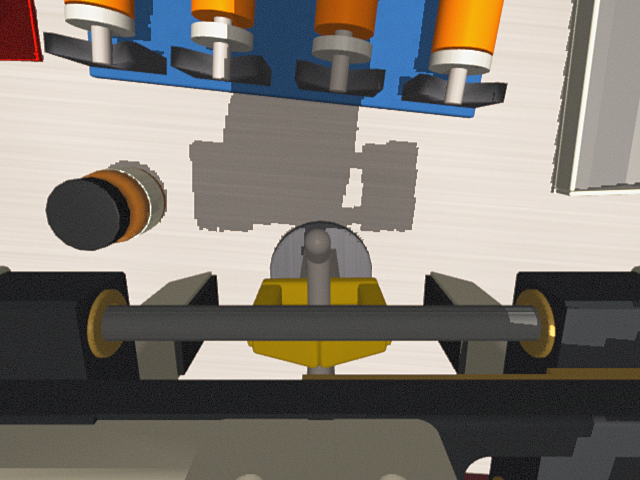

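View pics/c20z.png

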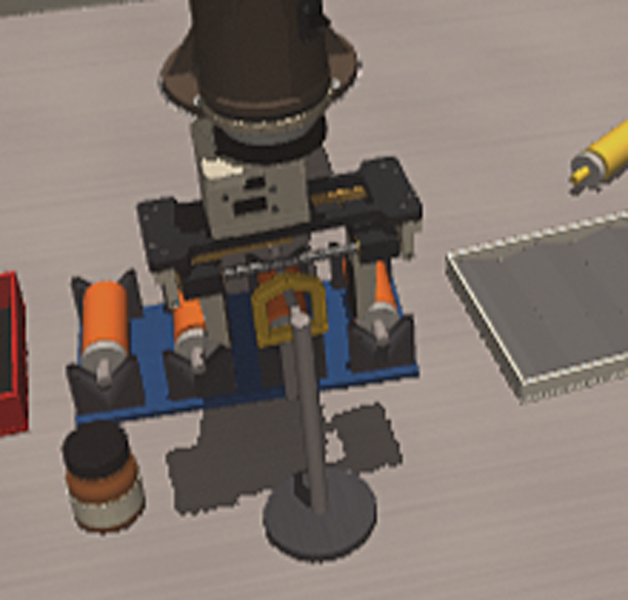

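Run:
```python
from h import *
sc=imaging.calibration("scene")
s=manip.read_state();Rm=R.from_quat(s["eef_rot"]).as_matrix()
for y in (-.046,-.065,0,.046,.065):
  for x in (0,-.02): print(y,x,((proj(sc,s["tool_pos"]+Rm@[x,y,0])[0]-[170,170])*2.855).round())
print("feeler origin",((proj(sc,[.6888,-.0385,.1814])[0]-[170,170])*2.855).round(),"bottom",((proj(sc,[.6888,-.0385,.159])[0]-[170,170])*2.855).round(),"peak",((proj(sc,[.6888,-.0385,.2144])[0]-[170,170])*2.855).round())
```

```text
-0.046 0 [228. 338.]
-0.046 -0.02 [225. 317.]
-0.065 0 [202. 344.]
-0.065 -0.02 [199. 323.]
0 0 [289. 325.]
0 -0.02 [287. 304.]
0.046 0 [349. 312.]
0.046 -0.02 [347. 292.]
0.065 0 [373. 307.]
0.065 -0.02 [372. 287.]
feeler origin [288. 309.] bottom [290. 332.] peak [284. 274.]
```

Run:
```python
import cv2
s=cv2.imread("pics/c20.png");cv2.imwrite("pics/c20y.png",cv2.resize(s[210:300,210:325],(766,600),interpolation=0))
```

```text
(no output)
```

View pics/c20y.png

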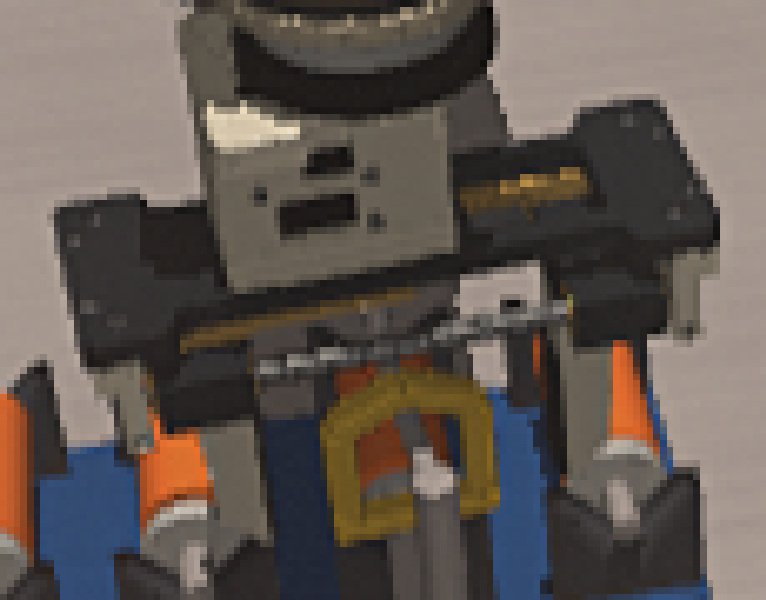

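The fingers flank the handle (crop 235,480 and 585,430), with the peak below the bar. Close.

```bash
python3 -m inch '[[[0,0,0],0,60],[[0,0,0],0,90],[[0,0,0],0,110],[[0,0,0],0,255],[[0,0,0],0,255],[[0,0,0],0,255],[[0,0,0],0,255],[[0,0,0],0,255],[[0,0,0],0,255],[[0,0,0],0,255]]'
python3 - <<'E'
from h import *
st();c,im=shot('wrist','w21');
E
```

```text
t: 34.35
tool_pos: [0.6888, -0.0389, 0.1657]
eef_rot: [-0.028, 0.707, 0.028, 0.707]
force: [-0.1, -0.2, -0.2]
opening: 0.0539
t 34.35 tcp [ 0.6888 -0.0389  0.1657] y [-0.079  0.997 -0.   ] z [ 0.997  0.079 -0.   ] F [-0.1 -0.2 -0.2] open 0.0539 q [-0.23  0.6   0.34  1.49 -0.21  1.09  1.8 ]
```

View pics/w21.png

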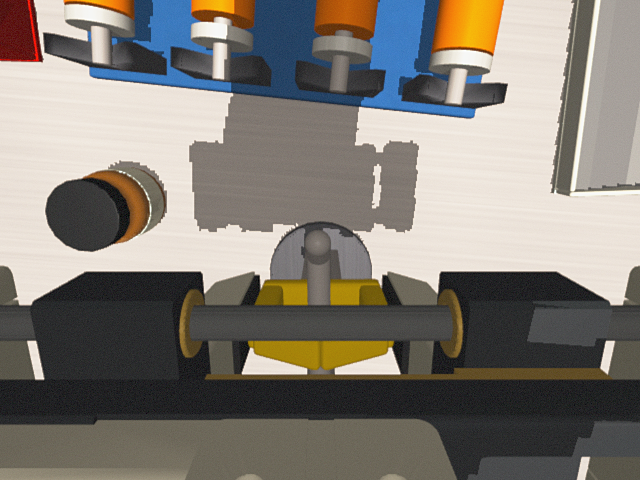

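```bash
python3 -m inch '[[[-8,0,0],0,255],[[-16,0,0],0,255],[[-22,0,0],0,255],[[-22,0,0],0,255],[[-22,0,-12],0,255],[[-22,0,-26],0,255],[[-22,0,-42],0,255],[[-22,0,-58],0,255],[[-22,0,-72],0,255],[[-22,0,-72],0,255]]'
python3 - <<'E'
from h import *
st();c,im=shot('wrist','w22');
_,s=shot('side','d22');cv2.imwrite("pics/d22z.png",cv2.resize(s[170:290,230:390,::-1],(800,600),interpolation=2));st()
_,s=shot('scene','c22');cv2.imwrite("pics/c22z.png",cv2.resize(s[210:380,180:340,::-1],(565,600),interpolation=2));st()
E
```

```text
t: 35.65
tool_pos: [0.6159, -0.0447, 0.1879]
eef_rot: [-0.028, 0.707, 0.028, 0.706]
force: [0.3, -0.3, -0.5]
opening: 0.0541
t 35.65 tcp [ 0.6159 -0.0447  0.1879] y [-0.079  0.997  0.   ] z [ 0.997  0.079 -0.   ] F [ 0.3 -0.3 -0.5] open 0.0541 q [-0.25  0.47  0.35  1.66 -0.18  1.05  1.8 ]
t 35.75 tcp [ 0.6173 -0.0444  0.1879] y [-0.079  0.997  0.   ] z [0.997 0.079 0.001] F [0.5 0.7 0.1] open 0.0538 q [-0.25  0.47  0.35  1.66 -0.18  1.05  1.8 ]
t 35.8 tcp [ 0.6175 -0.0444  0.1878] y [-0.079  0.997  0.   ] z [0.997 0.079 0.001] F [-0.2  0.6 -0.5] open 0.0538 q [-0.25  0.47  0.35  1.66 -0.18  1.05  1.8 ]
```

View pics/d22z.png

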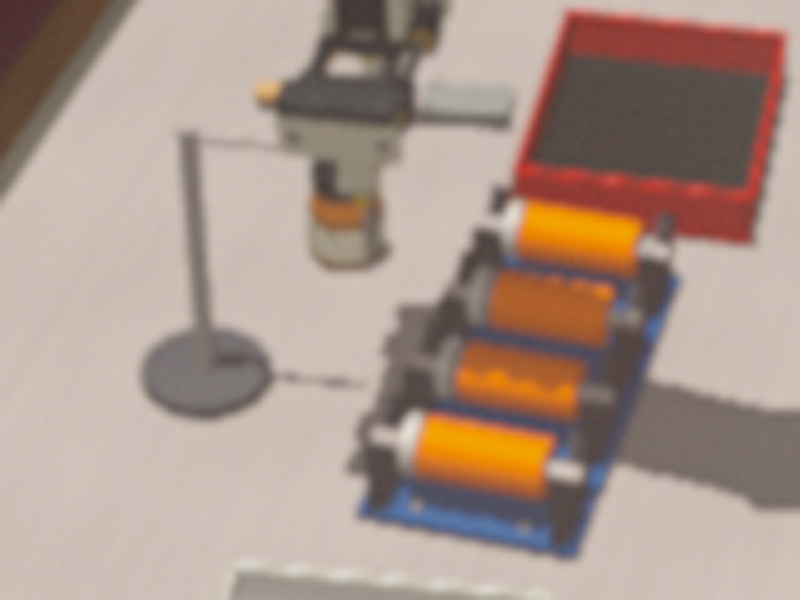

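View pics/c22z.png

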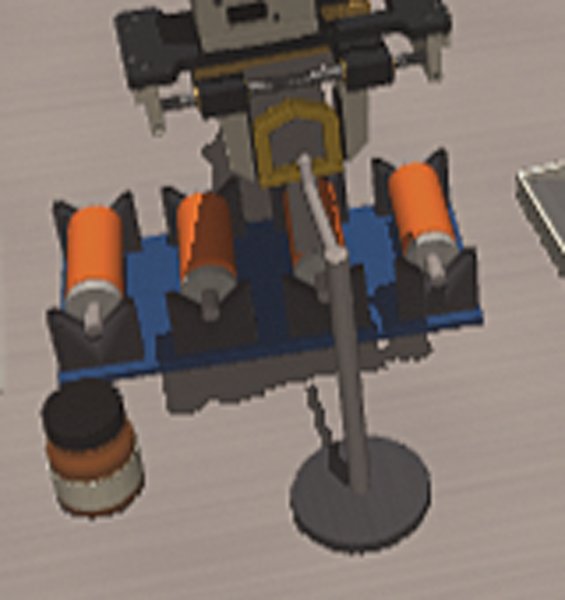

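View pics/w22.png

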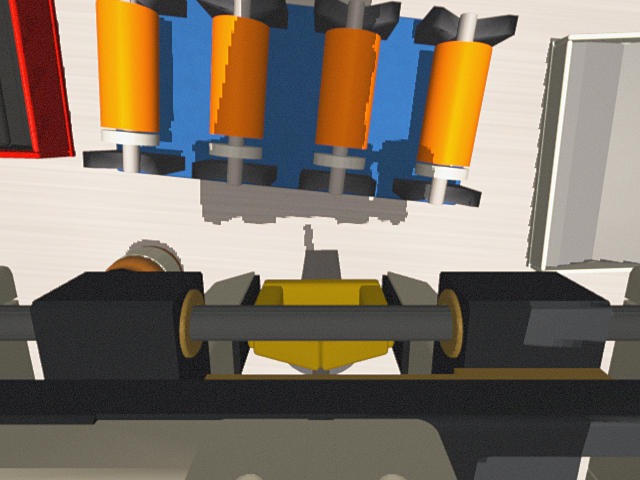

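Run:
```python
from h import *
import pickle
s=manip.read_state();c,im=shot('wrist','w23');Rm=R.from_quat(s["eef_rot"]).as_matrix()
cv2.imwrite("pics/w23z.png",cv2.resize(im[130:290,230:410,::-1],(675,600),interpolation=2))
P=onz(c,[[321,250]],s["tool_pos"][2]-.0723)[0]; print("tip rear edge in tool",(Rm.T@(P-s["tool_pos"])*1000).round(1))
print([proj(c,s["tool_pos"]+Rm@[.0723,dy,dz]).round(1).tolist() for dy in(-.01,.01) for dz in (-.002,.002)])
plan([.5535,-.0335,.155],88.74)
```

```text
tip rear edge in tool [72.3  0.9 -0.9]
[[[303.8, 248.4]], [[303.9, 254.4]], [[335.5, 248.3]], [[335.4, 254.4]]]
plan shift [ 32.7  15.9 -63. ] spin 5.8 cur tool y yaw 94.6
```

View pics/w23z.png

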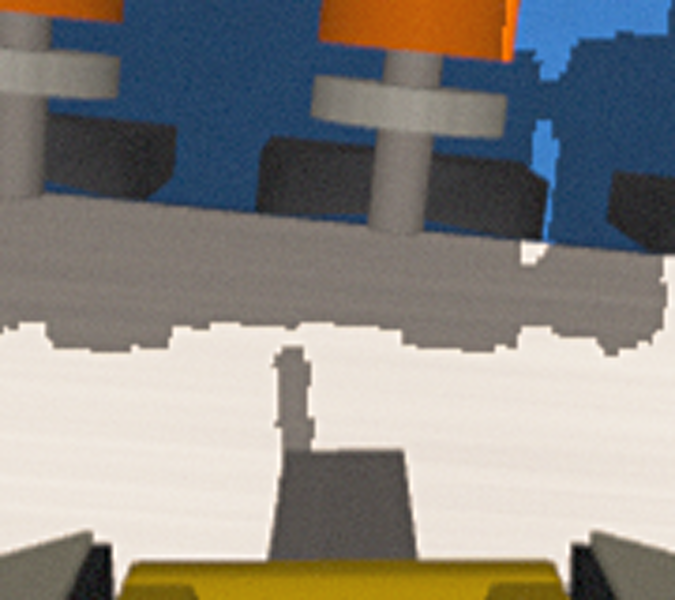

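```bash
python3 -m inch '[[[0,8,-30],3,255],[[0,16,-63],5.8,255],[[15,16,-63],5.8,255],[[28,16,-63],5.8,255],[[33,16,-63],5.8,255],[[33,16,-63],5.8,255],[[33,16,-63],5.8,255],[[33,16,-63],5.8,255],[[33,16,-63],5.8,255],[[33,16,-63],5.8,255]]'
python3 - <<'E'
from h import *
import pickle
st();s=manip.read_state();c,im=shot('wrist','w24')
pickle.dump((c,s),open("w24.pkl","wb"))
cv2.imwrite("pics/w24z.png",cv2.resize(im[130:290,230:410,::-1],(675,600),interpolation=2))
E
```

```text
t: 37.1
tool_pos: [0.5531, -0.0336, 0.1549]
eef_rot: [0.008, 0.707, -0.008, 0.707]
force: [0.5, -0.5, -1.2]
opening: 0.0534
t 37.1 tcp [ 0.5531 -0.0336  0.1549] y [0.022 1.    0.   ] z [ 1.    -0.022  0.   ] F [ 0.5 -0.5 -1.2] open 0.0534 q [-0.31  0.4   0.37  1.86 -0.18  0.91  1.69]
```

View pics/w24z.png

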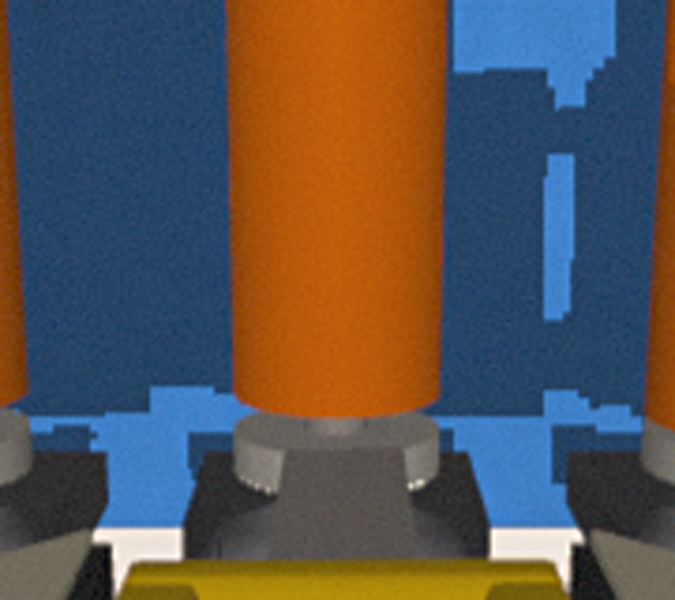

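```bash
cat >> h.py <<'E'
def edge(c,s,u,v,z):
    P=onz(c,[[u,v]],z)[0]; Rm=R.from_quat(s["eef_rot"]).as_matrix()
    return P, Rm.T@(P-s["tool_pos"])*1000
E
python3 - <<'E'
from h import *
import pickle
c,s=pickle.load(open("w24.pkl","rb"))
print("barrel end",edge(c,s,319.3,240.9,.066))
print("tip rear",edge(c,s,322,250.3,s["tool_pos"][2]-.0723))
# collar: inner rim top arc visible at row ~? expected
for x in (.5505,.5575,.5655): print(x,((proj(c,[x,-.0335,.066])[0]-[230,130])*3.75).round(1))
E
```

```text
barrel end (array([ 0.55056044, -0.03389709,  0.066     ]), array([88.87527154, -0.40452116, -2.52063538]))
tip rear (array([ 0.55232218, -0.03219323,  0.08257613]), array([72.29988155,  1.33923715, -0.7912854 ]))
0.5505 [337.1 415.5]
0.5575 [338.  452.8]
0.5655 [338.9 494.9]
```

```bash
python3 -m inch '[[[6,0,0.2],0,255],[[10,0,0.2],0,255],[[13,0,0.2],0,255],[[14.5,0,0.2],0,255],[[15.5,0,0.2],0,255],[[16.5,0,0.2],0,255],[[17.5,0,0.2],0,255],[[18.5,0,0.2],0,255],[[19.5,0,0.2],0,255],[[19.5,0,0.2],0,255]]'
python3 - <<'E'
from h import *
st();s=manip.read_state();c,im=shot('wrist','w25')
cv2.imwrite("pics/w25z.png",cv2.resize(im[130:290,230:410,::-1],(675,600),interpolation=2))
E
```

```text
t: 38.4
tool_pos: [0.5531, -0.0336, 0.1352]
eef_rot: [0.008, 0.707, -0.008, 0.707]
force: [-0.0, -0.9, -1.1]
opening: 0.0538
t 38.4 tcp [ 0.5531 -0.0336  0.1352] y [0.022 1.    0.   ] z [ 1.    -0.022 -0.   ] F [-0.  -0.9 -1.1] open 0.0538 q [-0.3   0.43  0.36  1.88 -0.19  0.87  1.7 ]
```

View pics/w25z.png

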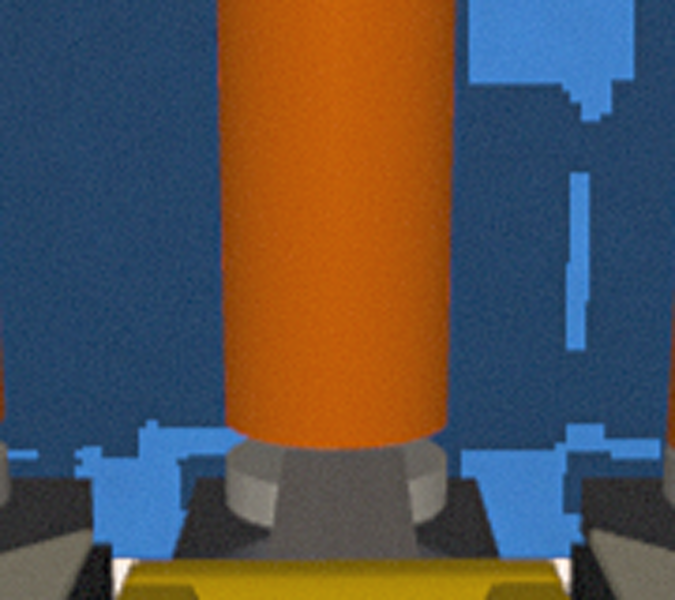

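```bash
python3 -m inch '[[[2,0,0],0,255],[[4,0,0],0,255],[[6,0,0],0,255],[[8,0,0],0,255],[[9,0,0],0,255],[[9.5,0,0],0,255],[[10,0,0],0,255],[[10,0,0],0,255],[[10,0,0],0,255],[[10,0,0],0,255]]'; python3 -c "
from h import *
st();plan([.5531,-.113,.155],88.74)"
```

```text
t: 39.7
tool_pos: [0.5532, -0.0336, 0.1253]
eef_rot: [0.008, 0.707, -0.008, 0.707]
force: [0.8, 0.1, -1.4]
opening: 0.0536
t 39.7 tcp [ 0.5532 -0.0336  0.1253] y [0.022 1.    0.   ] z [ 1.    -0.022  0.   ] F [ 0.8  0.1 -1.4] open 0.0536 q [-0.29  0.44  0.35  1.89 -0.2   0.85  1.71]
plan shift [-29.7 -79.4   1.6] spin 0.0 cur tool y yaw 88.7
```

Roller 3 (nest 3): the blade dropped 13 mm below the rim with no resistance, so it is worn. Next, roller 2.

```bash
python3 -m inch '[[[-10,0,0],0,255],[[-20,0,0],0,255],[[-30,0,0],0,255],[[-30,0,0],0,255],[[-30,-25,0],0,255],[[-30,-60,0],0,255],[[-30,-79,0.5],0,255],[[-30,-79,0.5],0,255],[[-30,-79,0.5],0,255],[[-30,-79,0.5],0,255]]'
python3 - <<'E'
from h import *
import pickle
imaging.snapshot('wrist')
st();s=manip.read_state();c,im=shot('wrist','w26')
pickle.dump((c,s),open("w26.pkl","wb"))
cv2.imwrite("pics/w26z.png",cv2.resize(im[130:290,230:410,::-1],(675,600),interpolation=2))
E
```

```text
t: 40.95
tool_pos: [0.5521, -0.111, 0.1551]
eef_rot: [0.007, 0.707, -0.007, 0.707]
force: [-0.7, -0.6, -1.7]
opening: 0.0538
t 41.0 tcp [ 0.5521 -0.1113  0.1551] y [0.02  1.    0.001] z [ 1.   -0.02 -0.  ] F [-0.5 -0.3 -0.4] open 0.0537 q [-0.17  0.42  0.38  1.84 -0.19  0.92  1.84]
```

View pics/w26z.png

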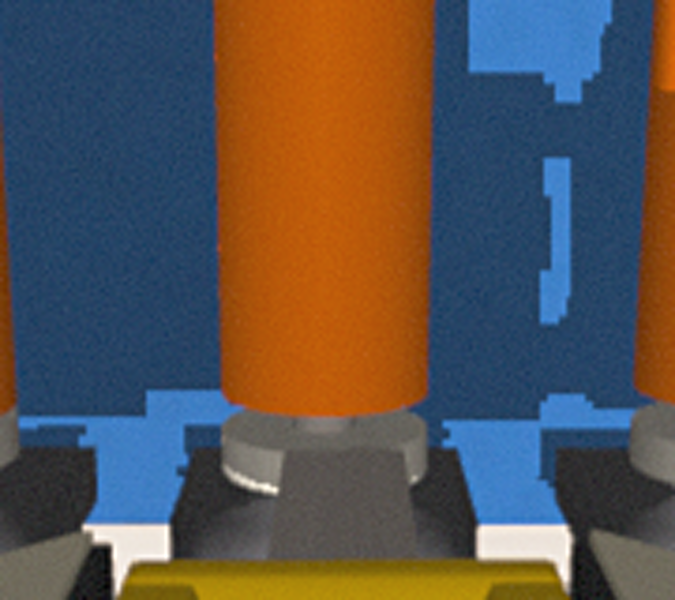

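```bash
python3 -m inch '[[[6,-2,-0.3],0,255],[[10,-2,-0.3],0,255],[[13,-2,-0.3],0,255],[[14.5,-2,-0.3],0,255],[[15.5,-2,-0.3],0,255],[[16.5,-2,-0.3],0,255],[[17.5,-2,-0.3],0,255],[[18.5,-2,-0.3],0,255],[[19.5,-2,-0.3],0,255],[[19.5,-2,-0.3],0,255]]'; python3 -c "
from h import *
st()"
```

```text
t: 42.3
tool_pos: [0.5515, -0.1145, 0.1356]
eef_rot: [0.008, 0.707, -0.008, 0.707]
force: [-1.4, 0.2, -0.8]
opening: 0.0538
t 42.3 tcp [ 0.5515 -0.1145  0.1356] y [0.022 1.    0.   ] z [ 1.    -0.022 -0.   ] F [-1.4  0.2 -0.8] open 0.0538 q [-0.16  0.44  0.37  1.86 -0.2   0.88  1.86]
```

```bash
python3 -m inch '[[[2,0,0],0,255],[[4,0,0],0,255],[[6,0,0],0,255],[[8,0,0],0,255],[[9,0,0],0,255],[[9.5,0,0],0,255],[[10,0,0],0,255],[[10.3,0,0],0,255],[[10.3,0,0],0,255],[[10.3,0,0],0,255]]'; python3 -c "
from h import *
st();plan([.5505,-.1915,.155],88.74)"
```

```text
t: 43.55
tool_pos: [0.5516, -0.1146, 0.1254]
eef_rot: [0.008, 0.707, -0.008, 0.707]
force: [0.6, -0.0, -1.5]
opening: 0.0537
t 43.55 tcp [ 0.5516 -0.1146  0.1254] y [0.022 1.    0.   ] z [ 1.    -0.022  0.   ] F [ 0.6 -0.  -1.5] open 0.0537 q [-0.16  0.45  0.37  1.87 -0.21  0.86  1.86]
plan shift [-29.6 -76.9   0.6] spin 0.0 cur tool y yaw 88.7
```

Roller 2 is worn too. Next, roller 1 (nest 1).

```bash
python3 -m inch '[[[-10,0,0],0,255],[[-20,0,0],0,255],[[-30,0,0],0,255],[[-30,0,0],0,255],[[-30,-25,0],0,255],[[-30,-60,-1],0,255],[[-30,-79,-2],0,255],[[-30,-79,-2],0,255],[[-30,-79,-2],0,255],[[-30,-79,-2],0,255]]'
python3 - <<'E'
from h import *
import pickle
imaging.snapshot('wrist')
st();s=manip.read_state();c,im=shot('wrist','w27')
cv2.imwrite("pics/w27z.png",cv2.resize(im[130:290,230:410,::-1],(675,600),interpolation=2))
E
```

```text
t: 44.8
tool_pos: [0.5481, -0.192, 0.1553]
eef_rot: [0.007, 0.707, -0.007, 0.707]
force: [-0.1, -0.4, -0.8]
opening: 0.0539
t 44.85 tcp [ 0.5482 -0.1922  0.1554] y [0.02  1.    0.001] z [ 1.   -0.02 -0.  ] F [-0.3  0.9 -1.4] open 0.0537 q [-0.03  0.45  0.39  1.8  -0.2   0.94  1.99]
```

View pics/w27z.png

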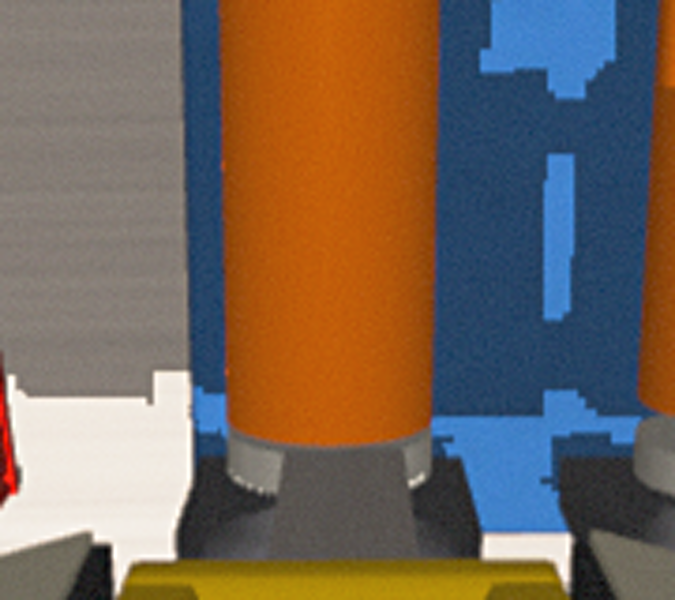

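```bash
python3 -m inch '[[[6,-0.5,0],0,255],[[11,-0.5,0],0,255],[[14,-0.5,0],0,255],[[15.5,-0.5,0],0,255],[[16.5,-0.5,0],0,255],[[17,-0.5,0],0,255],[[17.5,-0.5,0],0,255],[[18,-0.5,0],0,255],[[18,-0.5,0],0,255],[[18,-0.5,0],0,255]]'; python3 -c "
from h import *
st()"
```

```text
t: 46.15
tool_pos: [0.548, -0.1941, 0.1376]
eef_rot: [0.008, 0.707, -0.008, 0.707]
force: [-0.3, 0.3, 2.3]
opening: 0.0537
t 46.15 tcp [ 0.548  -0.1941  0.1376] y [ 0.022  1.    -0.   ] z [ 1.    -0.022  0.   ] F [-0.3  0.3  2.3] open 0.0537 q [-0.02  0.47  0.38  1.81 -0.22  0.9   2.  ]
```

```bash
python3 -m inch '[[[0.5,0,0],0,255],[[0.5,0,0],0,255],[[0.8,0,0],0,255],[[0.8,0,0],0,255],[[0.8,0,0],0,255],[[0.8,0,0],0,255],[[0.8,0,0],0,255],[[0.8,0,0],0,255],[[0.8,0,0],0,255],[[0.8,0,0],0,255]]'; python3 -c "
from h import *
st();plan([.553,.0465,.157],88.74)"
```

```text
t: 47.4
tool_pos: [0.5482, -0.1942, 0.1374]
eef_rot: [0.008, 0.707, -0.008, 0.707]
force: [-0.6, 0.8, 9.1]
opening: 0.054
t 47.4 tcp [ 0.5482 -0.1942  0.1374] y [ 0.022  1.    -0.   ] z [ 1.    -0.022  0.001] F [-0.6  0.8  9.1] open 0.054 q [-0.02  0.47  0.38  1.81 -0.22  0.9   2.01]
plan shift [-19.6 240.7  -0.5] spin -0.0 cur tool y yaw 88.7
```

Roller 1's blade stops on the rim at about 10 N, so it is sound. Next, roller 4.

```bash
python3 -m inch '[[[-10,0,0],0,255],[[-22,0,0],0,255],[[-22,40,0],0,255],[[-22,90,1],0,255],[[-22,140,1],0,255],[[-22,190,1],0,255],[[-22,225,1],0,255],[[-20,240,0.5],0,255],[[-20,240,0.5],0,255],[[-20,240,0.5],0,255]]'
python3 - <<'E'
from h import *
import pickle
imaging.snapshot('wrist');imaging.snapshot('wrist')
st();s=manip.read_state();c,im=shot('wrist','w28')
cv2.imwrite("pics/w28z.png",cv2.resize(im[130:290,230:410,::-1],(675,600),interpolation=2))
E
```

```text
t: 48.65
tool_pos: [0.5537, 0.0438, 0.1568]
eef_rot: [0.008, 0.707, -0.009, 0.707]
force: [0.6, -0.7, -1.1]
opening: 0.0538
t 48.75 tcp [0.5537 0.044  0.1568] y [ 0.025  1.    -0.001] z [ 1.    -0.025  0.   ] F [ 0.6  0.5 -1.6] open 0.0539 q [-0.44  0.4   0.35  1.85 -0.17  0.92  1.54]
```

View pics/w28z.png

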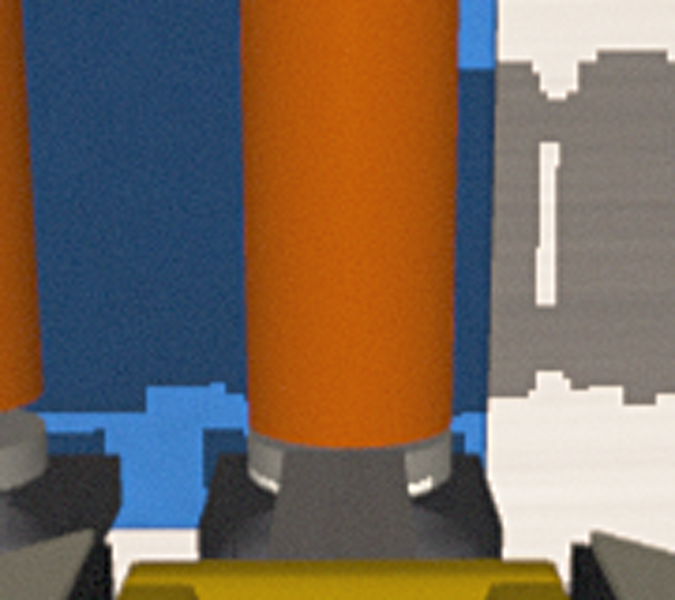

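```bash
python3 -m inch '[[[6,1,0.3],0,255],[[11,1,0.3],0,255],[[15,1,0.3],0,255],[[17,1,0.3],0,255],[[18,1,0.3],0,255],[[18.7,1,0.3],0,255],[[19.3,1,0.3],0,255],[[19.7,1,0.3],0,255],[[20,1,0.3],0,255],[[20,1,0.3],0,255]]'; python3 -c "
from h import *
st()"
```

```text
t: 50.05
tool_pos: [0.5543, 0.0469, 0.1374]
eef_rot: [0.008, 0.707, -0.008, 0.707]
force: [-2.7, -0.1, 8.3]
opening: 0.054
t 50.05 tcp [0.5543 0.0469 0.1374] y [0.022 1.    0.   ] z [ 1.    -0.022  0.001] F [-2.7 -0.1  8.3] open 0.054 q [-0.43  0.43  0.34  1.87 -0.18  0.87  1.55]
```

Roller 4 also stops the blade (about 9 N), so it is sound. Rollers 1 and 4 are sound; 2 and 3 are worn. Next I'll re-hang the feeler.

```bash
python3 -c "
from h import *
plan([.6150,-.0447,.1885],94.5)"
```

```text
plan shift [-51.1 -90.2  62.7] spin -5.8 cur tool y yaw 88.7
```

```bash
python3 -m inch '[[[-20,0,0],0,255],[[-51,0,0],0,255],[[-51,-30,10],-2,255],[[-51,-65,30],-5.8,255],[[-51,-90,50],-5.8,255],[[-51,-90,63],-5.8,255],[[-51,-90,63],-5.8,255],[[-51,-90,63],-5.8,255],[[-51,-90,63],-5.8,255],[[-51,-90,63],-5.8,255]]'; python3 -c "
from h import *
imaging.snapshot('wrist');imaging.snapshot('wrist')
st();plan([.6888,-.0389,.1885],94.5)
s=manip.read_state();c,im=shot('wrist','w29')
cv2.imwrite('pics/w29z.png',cv2.resize(im[130:300,230:410,::-1],(635,600),interpolation=2))
_,s=shot('scene','c29');cv2.imwrite('pics/c29z.png',cv2.resize(s[210:380,180:340,::-1],(565,600),interpolation=2))
"
```

```text
t: 51.3
tool_pos: [0.6147, -0.0439, 0.1877]
eef_rot: [-0.028, 0.707, 0.028, 0.707]
force: [0.6, 0.2, 0.1]
opening: 0.0538
t 51.4 tcp [ 0.6148 -0.0442  0.1878] y [-0.08   0.997  0.   ] z [0.997 0.08  0.   ] F [-0.5  0.6 -1.3] open 0.0536 q [-0.26  0.46  0.36  1.67 -0.18  1.04  1.8 ]
plan shift [-0.7 -0.6 74.2] spin 0.1 cur tool y yaw 94.6
```

View pics/w29.png

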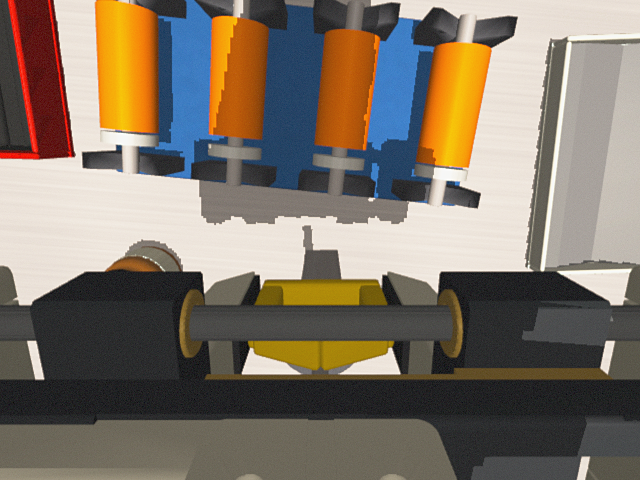

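View pics/c29z.png

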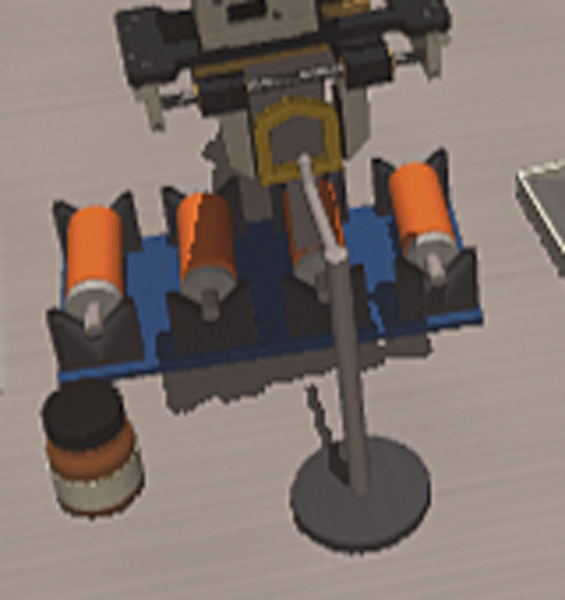

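```bash
python3 -m inch '[[[0,-0.5,12],0,255],[[0,-0.5,25],0,255],[[0,-0.5,38],0,255],[[0,-0.5,52],0,255],[[0,-0.5,66],0,255],[[0,-0.5,74],0,255],[[0,-0.5,74],0,255],[[8,-0.5,74],0,255],[[16,-0.5,74],0,255],[[20,-0.5,74],0,255]]'; python3 -c "
from h import *
imaging.snapshot('wrist')
st()
shot('wrist','w30')
_,s=shot('scene','c30');cv2.imwrite('pics/c30z.png',cv2.resize(s[210:380,180:340,::-1],(565,600),interpolation=2))
"
```

```text
t: 52.75
tool_pos: [0.6881, -0.039, 0.1667]
eef_rot: [-0.028, 0.707, 0.028, 0.706]
force: [-0.3, 0.5, -0.6]
opening: 0.0539
t 52.8 tcp [ 0.688  -0.039   0.1664] y [-0.079  0.997  0.   ] z [ 0.997  0.079 -0.002] F [-0.6 -0.  -1.3] open 0.054 q [-0.23  0.6   0.35  1.49 -0.22  1.09  1.81]
```

View pics/w30.png

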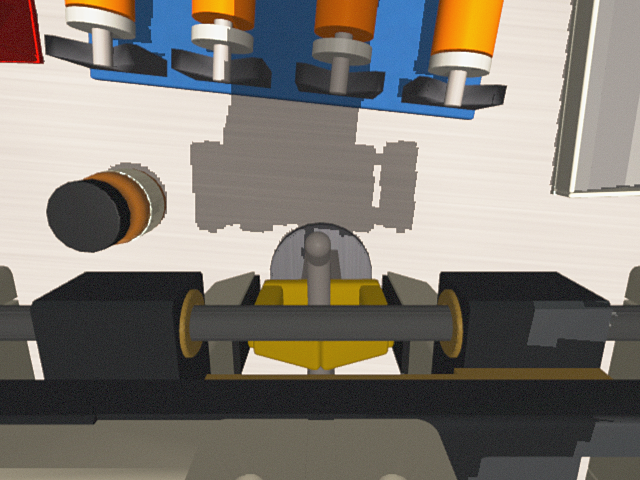

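View pics/c30z.png

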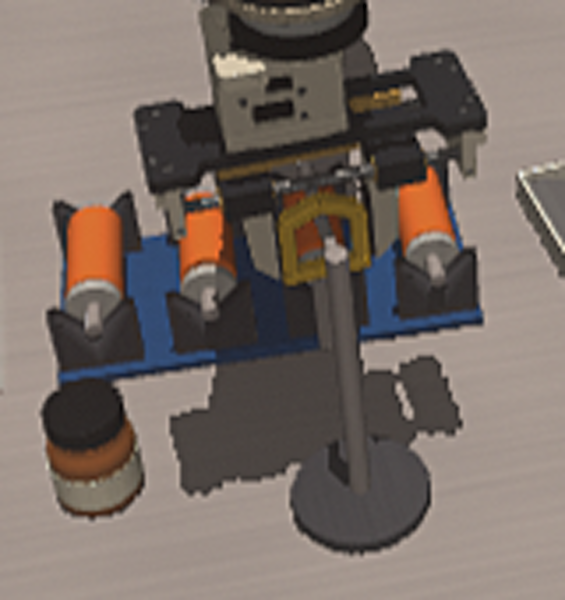

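It is threaded on the arm. Lower 1.5 mm, open slowly.

```bash
python3 -m inch '[[[1,0,0],0,255],[[1.5,0,0],0,255],[[1.5,0,0],0,255],[[1.5,0,0],0,100],[[1.5,0,0],0,95],[[1.5,0,0],0,80],[[1.5,0,0],0,60],[[1.5,0,0],0,30],[[1.5,0,0],0,0],[[1.5,0,0],0,0]]'; python3 -c "
from h import *
st();shot('wrist','w31')
"
```

```text
t: 54.15
tool_pos: [0.6888, -0.0391, 0.1661]
eef_rot: [-0.028, 0.707, 0.028, 0.707]
force: [0.1, -0.2, 0.6]
opening: 0.0909
t 54.15 tcp [ 0.6888 -0.0391  0.1661] y [-0.079  0.997  0.   ] z [0.997 0.079 0.   ] F [ 0.1 -0.2  0.6] open 0.0909 q [-0.23  0.6   0.35  1.49 -0.22  1.09  1.81]
```

View pics/w31.png

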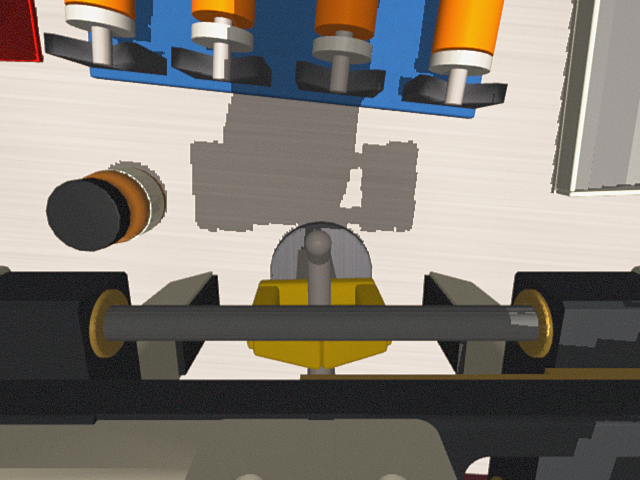

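```bash
python3 -m inch '[[[-20,0,0],0,0],[[-50,0,0],0,0],[[-100,0,0],0,0],[[-150,0,0],0,0],[[-175,0,0],0,0],[[-180,-10,-30],2,0],[[-180,-20,-70],4,40],[[-180,-30,-72],5.8,104],[[-180,-30,-72],5.8,104],[[-180,-30,-72],5.8,104]]'; python3 -c "
from h import *
for i in range(3): imaging.snapshot('wrist')
st();shot('wrist','w32');shot('scene','c32');plan([.518,-.1135,.17],88.74)
"
```

```text
t: 55.45
tool_pos: [0.6203, -0.0739, 0.3458]
eef_rot: [0.007, 0.707, -0.007, 0.707]
force: [-0.9, -0.3, -1.2]
opening: 0.057
t 55.6 tcp [ 0.62   -0.074   0.3457] y [ 0.021  1.    -0.   ] z [ 1.    -0.021 -0.   ] F [-0.   0.2  1.3] open 0.055 q [-0.25  0.38  0.42  1.41 -0.15  1.39  1.72]
plan shift [ 175.8  -41.3 -100.8] spin 0.1 cur tool y yaw 88.8
```

View pics/w32.png

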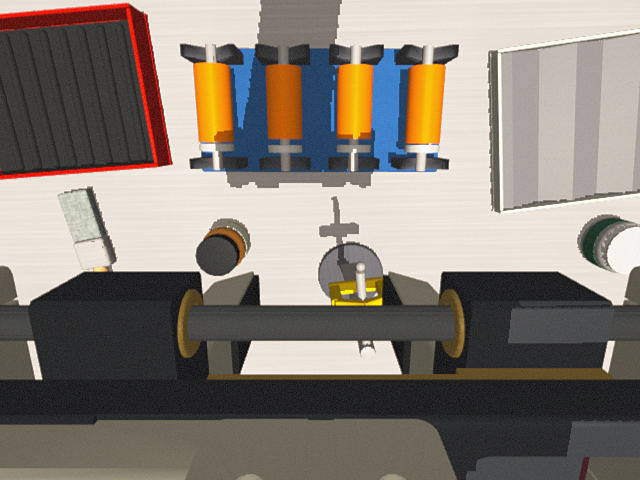

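View pics/c32.png

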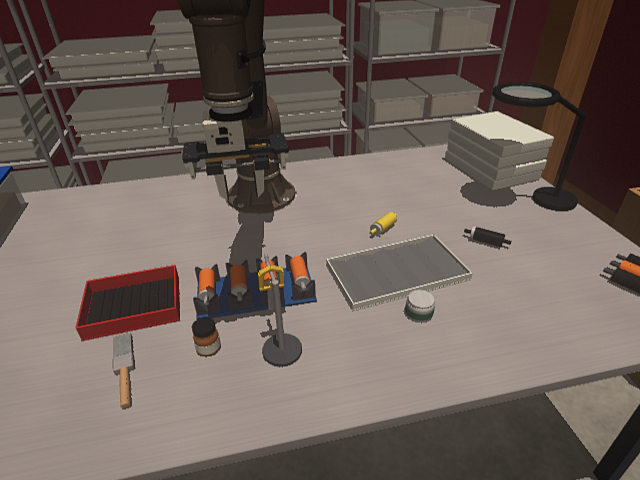

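The feeler hangs as before and all rollers are still in the rests. Next, worn roller 2 (nest 2) goes to the bin.

```bash
python3 -m inch '[[[0,-20,-50],0,104],[[0,-41,-101],0,104],[[50,-41,-101],0,104],[[100,-41,-101],0,104],[[150,-41,-101],0,104],[[176,-41,-101],0,104],[[176,-41,-101],0,104],[[176,-41,-101],0,104],[[176,-41,-101],0,104],[[176,-41,-101],0,104]]'; python3 -c "
from h import *
imaging.snapshot('wrist');st();shot('wrist','w33');plan([.518,-.1135,.0395],88.74)
"
```

```text
t: 56.95
tool_pos: [0.5181, -0.1135, 0.1711]
eef_rot: [0.008, 0.706, -0.008, 0.708]
force: [0.4, 0.5, 0.6]
opening: 0.0544
t 57.0 tcp [ 0.5179 -0.1135  0.1709] y [0.022 1.    0.   ] z [ 1.    -0.022  0.001] F [ 0.5  1.1 -0.4] open 0.0545 q [-0.19  0.35  0.4   1.9  -0.17  0.92  1.84]
plan shift [ 1.312e+02 -0.000e+00  1.000e-01] spin 0.0 cur tool y yaw 88.7
```

View pics/w33.png

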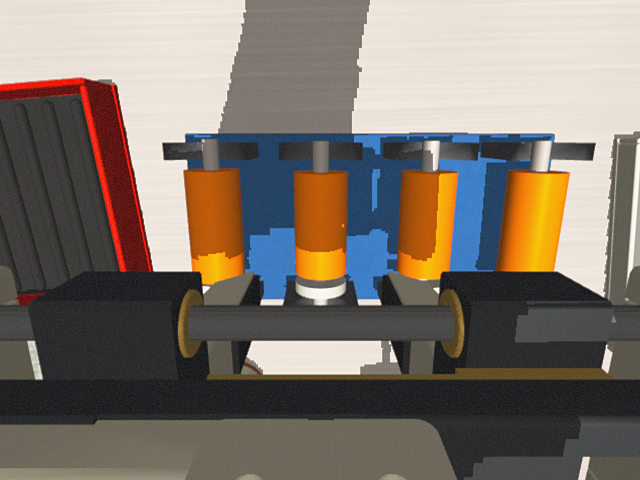

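Run:
```python
import cv2
a=cv2.imread("pics/w33.png")[240:310,270:370];b=cv2.imread("pics/w32.png")[135:175,180:460]
cv2.imwrite("pics/z33.png",cv2.resize(a,(800,560),interpolation=2));cv2.imwrite("pics/z32.png",cv2.resize(b,(798,114),interpolation=2))
```

```text
(no output)
```

View pics/z33.png

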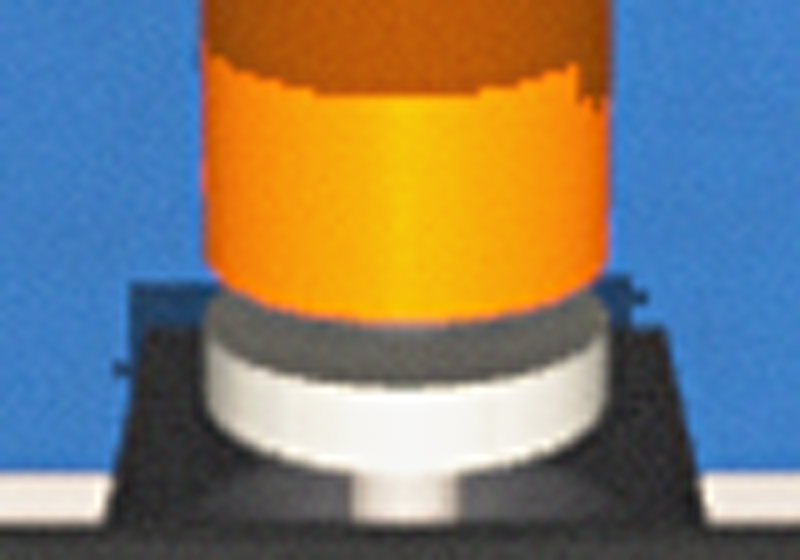

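View pics/z32.png

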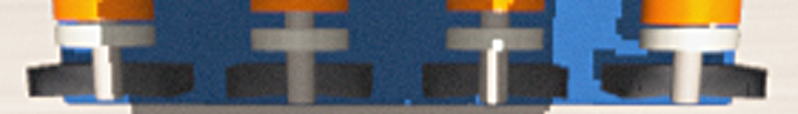

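Both gap pictures agree with the blade: rollers 2 and 3 are wide, 1 and 4 narrow. Grip roller 2.

```bash
python3 -m inch '[[[40,0,0],0,104],[[80,0,0],0,104],[[110,0,0],0,104],[[125,0,0],0,104],[[131,0,0],0,104],[[131,0,0],0,104],[[131,0,0],0,255],[[131,0,0],0,255],[[131,0,0],0,255],[[131,0,0],0,255]]'; python3 -c "
from h import *
st();a=.058;b=np.array([.4978,-.382]);l=np.array([0,-.046]);p=b+np.array([-np.sin(a)*l[1],np.cos(a)*l[1]]);print(p);plan([p[0],p[1],.14],93.3)
"
```

```text
t: 58.3
tool_pos: [0.5181, -0.1137, 0.0398]
eef_rot: [0.008, 0.707, -0.008, 0.708]
force: [-0.1, -0.8, 5.8]
opening: 0.0391
t 58.3 tcp [ 0.5181 -0.1137  0.0398] y [ 0.022  1.    -0.   ] z [ 1.    -0.022  0.001] F [-0.1 -0.8  5.8] open 0.0391 q [-0.12  0.53  0.32  2.02 -0.28  0.63  1.93]
[ 0.5004665  -0.42792265]
plan shift [-100.1 -314.5  -10.5] spin -4.6 cur tool y yaw 88.7
```

```bash
python3 -m inch '[[[-30,0,0],0,255],[[-70,0,0],0,255],[[-100,-20,0],0,255],[[-100,-75,-3],-1,255],[[-100,-130,-5],-2,255],[[-100,-185,-7],-3,255],[[-100,-240,-9],-4,255],[[-100,-290,-10],-4.6,255],[[-100,-314,-10],-4.6,255],[[-100,-314,-10],-4.6,255]]'; python3 -c "
from h import *
for i in range(4): imaging.snapshot('wrist')
st();shot('wrist','w34');plan([.5005,-.428,.024],93.3)
"
```

```text
t: 59.55
tool_pos: [0.4989, -0.4293, 0.1382]
eef_rot: [-0.019, 0.707, 0.019, 0.706]
force: [0.1, 0.2, -4.5]
opening: 0.0392
t 59.75 tcp [ 0.501  -0.4254  0.1387] y [-0.06   0.998  0.002] z [ 0.998  0.06  -0.   ] F [ 0.2  0.7 -4.8] open 0.0389 q [ 0.37  0.58  0.39  1.61 -0.25  1.    2.47]
plan shift [114.9  -2.7  -0.8] spin 0.2 cur tool y yaw 93.5
```

View pics/w34.png

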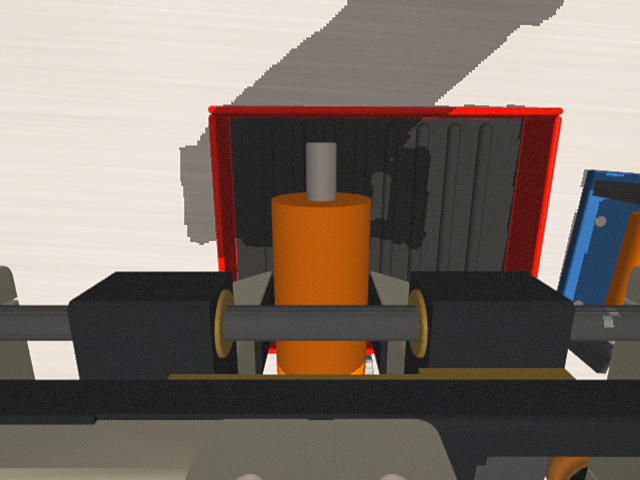

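```bash
python3 -m inch '[[[35,-2,0],0,255],[[70,-2,0],0,255],[[95,-2,0],0,255],[[108,-2,0],0,255],[[114,-2,0],0,255],[[114,-2,0],0,255],[[114,-2,0],0,150],[[114,-2,0],0,104],[[114,-2,0],0,104],[[114,-2,0],0,104]]'; python3 -c "
from h import *
st();plan([.5197,-.0335,.15],88.74)
"
```

```text
t: 61.05
tool_pos: [0.501, -0.4294, 0.0256]
eef_rot: [-0.021, 0.707, 0.02, 0.707]
force: [-0.0, -0.7, 1.1]
opening: 0.0543
t 61.05 tcp [ 0.501  -0.4294  0.0256] y [-0.058  0.998 -0.001] z [0.998 0.058 0.001] F [-0.  -0.7  1.1] open 0.0543 q [ 0.41  0.72  0.34  1.69 -0.31  0.79  2.52]
plan shift [-124.6  394.1   41.8] spin 4.6 cur tool y yaw 93.3
```

```bash
python3 -m inch '[[[-50,0,0],0,104],[[-110,0,0],0,104],[[-125,50,5],1,104],[[-125,112,10],2,104],[[-125,174,15],3,104],[[-125,236,22],4,104],[[-125,298,30],4.6,104],[[-125,355,38],4.6,104],[[-125,390,42],4.6,104],[[-125,394,42],4.6,104]]'; python3 -c "
from h import *
for i in range(4): imaging.snapshot('wrist')
st();shot('wrist','w35');plan([.5197,-.0335,.0395],88.74);shot('side','d35')
"
```

```text
t: 62.3
tool_pos: [0.5199, -0.0301, 0.1502]
eef_rot: [0.006, 0.707, -0.006, 0.707]
force: [0.2, 0.5, -1.2]
opening: 0.0544
t 62.5 tcp [ 0.5196 -0.0349  0.1503] y [ 0.024  1.    -0.001] z [ 1.    -0.024  0.   ] F [-0.4 -1.1 -0.7] open 0.0544 q [-0.34  0.36  0.39  1.95 -0.18  0.87  1.69]
plan shift [110.8   1.6  -0. ] spin -0.1 cur tool y yaw 88.6
```

View pics/w35.png

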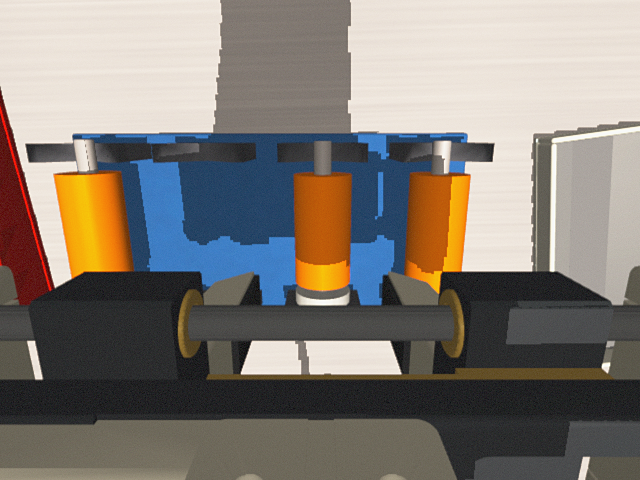

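View pics/d35.png

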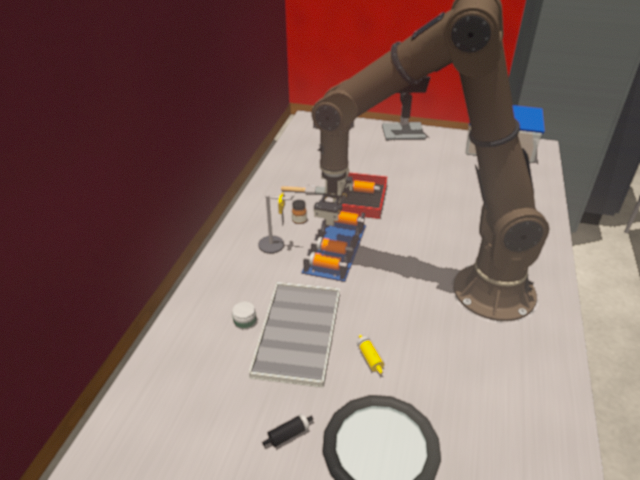

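Roller 2 lies in the bin (side 364,187). Roller 3 is centred under the gripper with its wide gap visible. Grip it.

```bash
python3 -m inch '[[[40,1,0],0,104],[[75,1,0],0,104],[[98,1,0],0,104],[[108,1,0],0,104],[[111,1,0],0,104],[[111,1,0],0,104],[[111,1,0],0,255],[[111,1,0],0,255],[[111,1,0],0,255],[[111,1,0],0,255]]'; python3 -c "
from h import *
st();a=.058;b=np.array([.4978,-.382]);l=np.array([0,.046]);p=b+np.array([-np.sin(a)*l[1],np.cos(a)*l[1]]);print(p);plan([p[0],p[1],.15],93.3)
"
```

```text
t: 63.85
tool_pos: [0.5202, -0.0337, 0.0397]
eef_rot: [0.008, 0.707, -0.009, 0.708]
force: [-0.7, -4.7, 3.0]
opening: 0.039
t 63.85 tcp [ 0.5202 -0.0337  0.0397] y [ 0.023  1.    -0.001] z [ 1.    -0.023  0.001] F [-0.7 -4.7  3. ] open 0.039 q [-0.27  0.52  0.32  2.04 -0.27  0.62  1.78]
[ 0.4951335  -0.33607735]
plan shift [-110.  -303.   -17.9] spin -4.6 cur tool y yaw 88.7
```

```bash
python3 -m inch '[[[-30,0,0],0,255],[[-75,0,0],0,255],[[-110,-10,0],0,255],[[-110,-65,-3],-1,255],[[-110,-120,-6],-2,255],[[-110,-175,-10],-3,255],[[-110,-230,-14],-4,255],[[-110,-280,-18],-4.6,255],[[-110,-303,-18],-4.6,255],[[-110,-303,-18],-4.6,255]]'; python3 -c "
from h import *
for i in range(4): imaging.snapshot('wrist')
st();shot('wrist','w36');plan([.4951,-.336,.025],93.3)
"
```

```text
t: 65.1
tool_pos: [0.4939, -0.337, 0.1488]
eef_rot: [-0.02, 0.707, 0.019, 0.707]
force: [-0.6, 1.0, -3.7]
opening: 0.0396
t 65.3 tcp [ 0.4953 -0.3332  0.1488] y [-0.06   0.998  0.001] z [ 0.998  0.06  -0.   ] F [ 0.6  0.3 -3.3] open 0.0393 q [ 0.21  0.48  0.42  1.76 -0.24  0.95  2.36]
plan shift [123.9  -2.8  -0.5] spin 0.2 cur tool y yaw 93.5
```

View pics/w36.png

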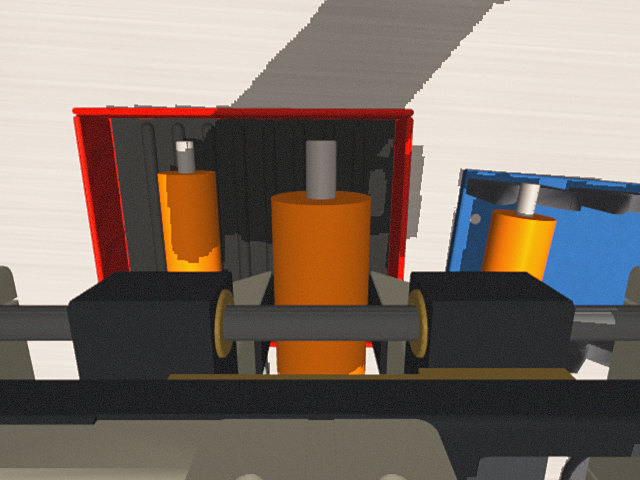

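```bash
python3 -m inch '[[[40,-2,0],0,255],[[75,-2,0],0,255],[[103,-2,0],0,255],[[117,-2,0],0,255],[[123,-2,0],0,255],[[123,-2,0],0,255],[[123,-2,0],0,150],[[123,-2,0],0,104],[[123,-2,0],0,104],[[123,-2,0],0,104]]'; python3 -c "
from h import *
st();plan([.5162,-.1935,.15],88.74)
"
```

```text
t: 66.6
tool_pos: [0.4955, -0.3371, 0.0265]
eef_rot: [-0.021, 0.707, 0.021, 0.707]
force: [-0.6, -0.3, -0.1]
opening: 0.0539
t 66.6 tcp [ 0.4955 -0.3371  0.0265] y [-0.058  0.998 -0.   ] z [0.998 0.058 0.001] F [-0.6 -0.3 -0.1] open 0.0539 q [ 0.27  0.64  0.35  1.85 -0.32  0.7   2.43]
plan shift [-123.5  142.1   29.2] spin 4.6 cur tool y yaw 93.3
```

```bash
python3 -m inch '[[[-40,0,0],0,104],[[-90,0,0],0,104],[[-123,20,5],1,104],[[-123,70,12],2,104],[[-123,115,22],4,104],[[-123,142,29],4.6,104],[[-123,142,29],4.6,104],[[-123,142,29],4.6,104],[[-123,142,29],4.6,104],[[-123,142,29],4.6,104]]'; python3 -c "
from h import *
st();shot('wrist','w37');plan([.5162,-.1935,.0395],88.74)
"
```

```text
t: 67.85
tool_pos: [0.5155, -0.1945, 0.1491]
eef_rot: [0.008, 0.707, -0.008, 0.707]
force: [-0.8, -0.0, 0.7]
opening: 0.0544
t 67.85 tcp [ 0.5155 -0.1945  0.1491] y [ 0.024  1.    -0.   ] z [ 1.    -0.024 -0.   ] F [-0.8 -0.   0.7] open 0.0544 q [-0.06  0.41  0.44  1.88 -0.22  0.9   2.03]
plan shift [109.6   0.9   0.6] spin -0.1 cur tool y yaw 88.7
```

View pics/w37.png

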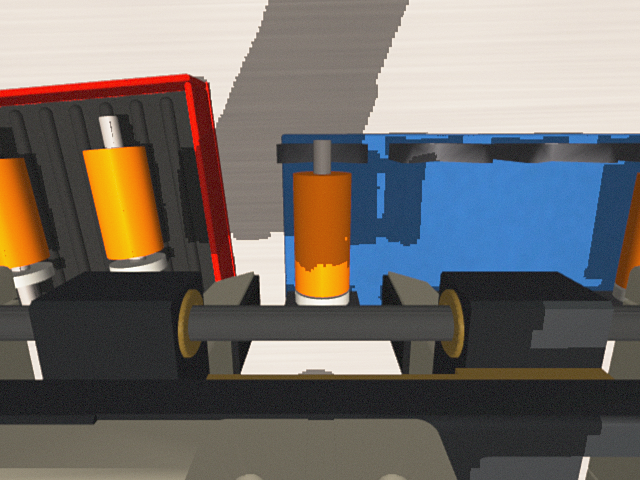

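Both worn rollers are in the bin. Now sound roller 1 goes to the tray.

```bash
python3 -m inch '[[[40,1,0],0,104],[[75,1,0],0,104],[[98,1,0],0,104],[[107,1,0],0,104],[[109.5,1,0],0,104],[[109.5,1,0],0,104],[[109.5,1,0],0,255],[[109.5,1,0],0,255],[[109.5,1,0],0,255],[[109.5,1,0],0,255]]'; python3 -c "
from h import *
st();plan([.5373,.2808,.14],96.4)
"
```

```text
t: 69.15
tool_pos: [0.5163, -0.1937, 0.0403]
eef_rot: [0.008, 0.707, -0.009, 0.708]
force: [-1.3, -5.6, 6.6]
opening: 0.0392
t 69.15 tcp [ 0.5163 -0.1937  0.0403] y [ 0.023  1.    -0.001] z [ 1.    -0.023  0.002] F [-1.3 -5.6  6.6] open 0.0392 q [-0.    0.56  0.37  1.97 -0.31  0.66  2.11]
plan shift [-100.4  474.7   10.3] spin -7.7 cur tool y yaw 88.7
```

```bash
python3 -m inch '[[[-40,0,0],0,255],[[-90,0,0],0,255],[[-100,50,1],-1,255],[[-100,112,2],-2,255],[[-100,174,4],-3,255],[[-100,236,6],-4,255],[[-100,298,8],-6,255],[[-100,360,10],-7.7,255],[[-100,420,10],-7.7,255],[[-100,470,10],-7.7,255]]'; python3 -c "
from h import *
for i in range(5): imaging.snapshot('wrist')
st();shot('wrist','w38');plan([.5373,.2808,.021],96.4)
"
```

```text
t: 70.4
tool_pos: [0.5343, 0.2804, 0.1388]
eef_rot: [-0.04, 0.707, 0.041, 0.705]
force: [0.6, -1.3, -3.5]
opening: 0.0393
t 70.65 tcp [0.5351 0.2768 0.1388] y [-0.113  0.994 -0.001] z [ 0.994  0.113 -0.002] F [-0.5 -0.1 -3.9] open 0.0388 q [-0.8   0.49  0.33  1.75 -0.19  0.93  1.3 ]
plan shift [118.    4.8   2.5] spin -0.0 cur tool y yaw 96.4
```

View pics/w38.png

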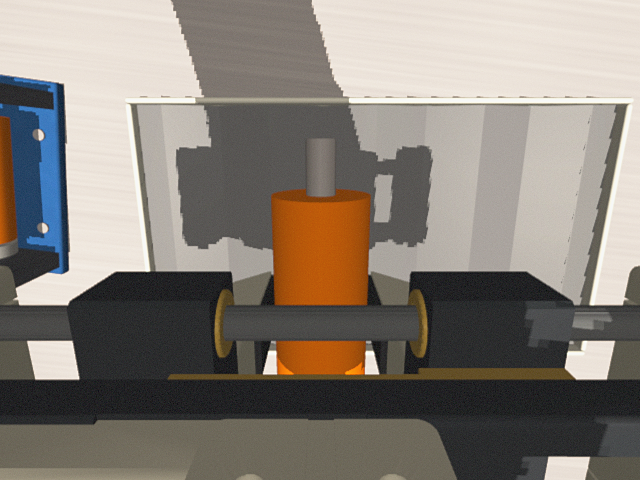

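```bash
python3 -m inch '[[[35,4,2],0,255],[[70,4,2],0,255],[[98,4,2],0,255],[[112,4,2],0,255],[[118,4,2],0,255],[[118,4,2],0,255],[[118,4,2],0,150],[[118,4,2],0,104],[[118,4,2],0,104],[[118,4,2],0,104]]'; python3 -c "
from h import *
st();shot('wrist','w39');plan([.5216,.0465,.14],88.74)
"
```

```text
t: 71.95
tool_pos: [0.538, 0.2817, 0.0221]
eef_rot: [-0.04, 0.706, 0.04, 0.706]
force: [-0.2, -0.5, 0.8]
opening: 0.0543
t 71.95 tcp [0.538  0.2817 0.0221] y [-0.112  0.994  0.001] z [0.994 0.112 0.001] F [-0.2 -0.5  0.8] open 0.0543 q [-0.76  0.65  0.28  1.83 -0.26  0.7   1.35]
plan shift [-118.2 -231.8  -42.5] spin 7.7 cur tool y yaw 96.5
```

```bash
python3 -m inch '[[[-40,0,0],0,104],[[-90,0,0],0,104],[[-118,-20,-5],1,104],[[-118,-80,-15],2,104],[[-118,-140,-25],4,104],[[-118,-195,-35],6,104],[[-118,-228,-42],7.7,104],[[-118,-230,-42],7.7,104],[[-118,-230,-42],7.7,104],[[-118,-230,-42],7.7,104]]'; python3 -c "
from h import *
imaging.snapshot('wrist');st();shot('wrist','w40');plan([.5216,.0465,.0395],88.74);shot('side','d40')
"
```

```text
t: 73.25
tool_pos: [0.5219, 0.0497, 0.1396]
eef_rot: [0.007, 0.707, -0.007, 0.707]
force: [0.5, 0.5, 0.3]
opening: 0.0543
t 73.3 tcp [0.5219 0.0496 0.1395] y [0.02 1.   0.  ] z [ 1.   -0.02 -0.  ] F [-0.4  0.4 -1.1] open 0.0543 q [-0.51  0.38  0.41  1.95 -0.2   0.85  1.56]
plan shift [100.   -2.9  -0.2] spin 0.1 cur tool y yaw 88.9
```

View pics/w40.png

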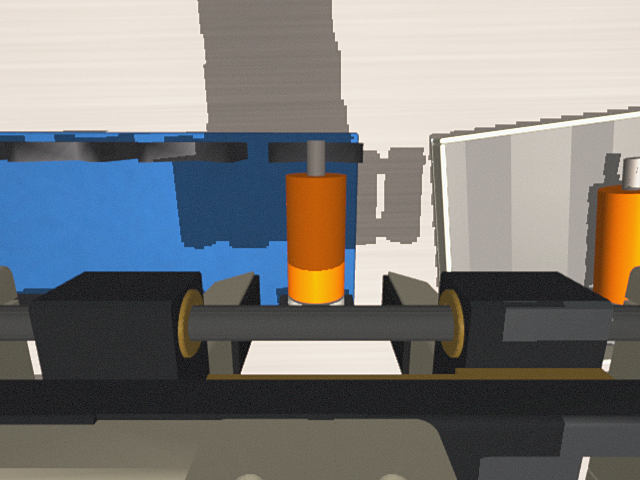

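View pics/d40.png

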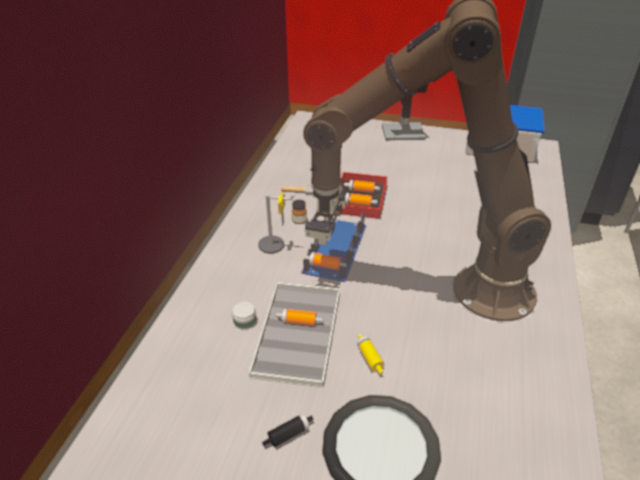

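Roller 1 is in the tray, rollers 2 and 3 are in the bin, and roller 4 (px 316) is slightly left of centre. Grip it with y −3.

```bash
python3 -m inch '[[[35,-3,0],0,104],[[70,-3,0],0,104],[[90,-3,0],0,104],[[98,-3,0],0,104],[[100,-3,0],0,104],[[100,-3,0],0,104],[[100,-3,0],0,255],[[100,-3,0],0,255],[[100,-3,0],0,255],[[100,-3,0],0,255]]'; python3 -c "
from h import *
st();plan([.5287,.3575,.14],96.4)
"
```

```text
t: 74.65
tool_pos: [0.5222, 0.0461, 0.0401]
eef_rot: [0.008, 0.707, -0.007, 0.707]
force: [-1.1, 5.2, 5.5]
opening: 0.0392
t 74.65 tcp [0.5222 0.0461 0.0401] y [0.021 1.    0.001] z [ 1.    -0.021  0.001] F [-1.1  5.2  5.5] open 0.0392 q [-0.44  0.53  0.34  2.03 -0.29  0.63  1.65]
plan shift [-99.5 311.5   0. ] spin -7.6 cur tool y yaw 88.8
```

```bash
python3 -m inch '[[[-40,0,0],0,255],[[-90,0,0],0,255],[[-100,40,0],-1,255],[[-100,100,0],-2,255],[[-100,160,0],-4,255],[[-100,215,0],-6,255],[[-100,265,0],-7.6,255],[[-100,300,0],-7.6,255],[[-100,312,0],-7.6,255],[[-100,312,0],-7.6,255]]'; python3 -c "
from h import *
for i in range(4): imaging.snapshot('wrist')
st();shot('wrist','w41');plan([.5287,.3575,.021],96.4)
"
```

```text
t: 75.9
tool_pos: [0.5282, 0.3565, 0.1388]
eef_rot: [-0.04, 0.706, 0.039, 0.706]
force: [0.2, 0.2, -3.5]
opening: 0.0392
t 76.1 tcp [0.5291 0.3549 0.1397] y [-0.108  0.994 -0.001] z [ 0.994  0.108 -0.   ] F [ 0.4  0.2 -3.2] open 0.0396 q [-0.9   0.54  0.34  1.66 -0.21  0.97  1.19]
plan shift [ 1.188e+02  2.300e+00 -1.000e-01] spin -0.2 cur tool y yaw 96.2
```

View pics/w41.png

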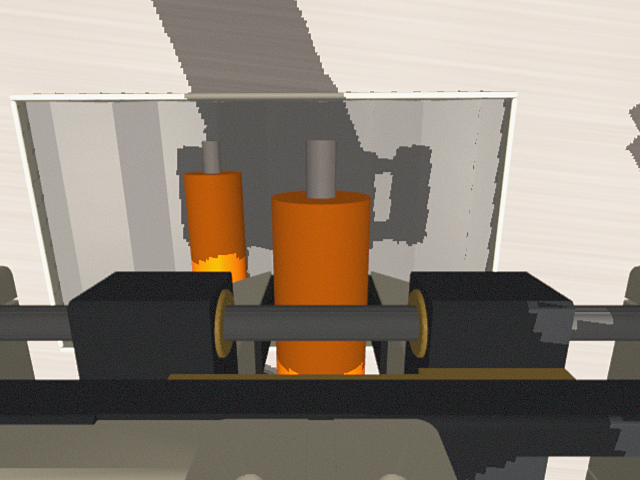

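```bash
python3 -m inch '[[[35,2,0],0,255],[[70,2,0],0,255],[[98,2,0],0,255],[[112,2,0],0,255],[[118,2,0],0,255],[[118,2,0],0,255],[[118,2,0],0,150],[[118,2,0],0,104],[[118,2,0],0,104],[[118,2,0],0,104]]'; python3 -c "
from h import *
st()
"; python3 -m inch '[[[-40,0,0],0,104],[[-90,0,0],0,104],[[-150,0,0],0,104],[[-200,-20,20],0,104],[[-240,-50,50],0,104],[[-280,-80,70],0,104],[[-300,-90,80],0,104],[[-300,-90,80],0,104],[[-300,-90,80],0,104],[[-300,-90,80],0,104]]'
python3 -c "
from h import *
st();shot('wrist','w42');shot('scene','c42');shot('side','d42')
"
```

```text
t: 77.4
tool_pos: [0.5286, 0.3594, 0.0221]
eef_rot: [-0.039, 0.706, 0.039, 0.706]
force: [-0.1, 0.2, -0.5]
opening: 0.0544
t 77.4 tcp [0.5286 0.3594 0.0221] y [-0.111  0.994  0.001] z [0.994 0.111 0.001] F [-0.1  0.2 -0.5] open 0.0544 q [-0.87  0.69  0.28  1.74 -0.26  0.75  1.23]
t: 78.65
tool_pos: [0.6165, 0.2796, 0.3201]
eef_rot: [-0.04, 0.707, 0.04, 0.705]
force: [-0.7, 0.2, -0.0]
opening: 0.0542
t 78.65 tcp [0.6165 0.2796 0.3201] y [-0.112  0.994 -0.   ] z [ 0.994  0.112 -0.002] F [-0.7  0.2 -0. ] open 0.0542 q [-0.74  0.49  0.4   1.3  -0.19  1.39  1.33]
```

View pics/w42.png

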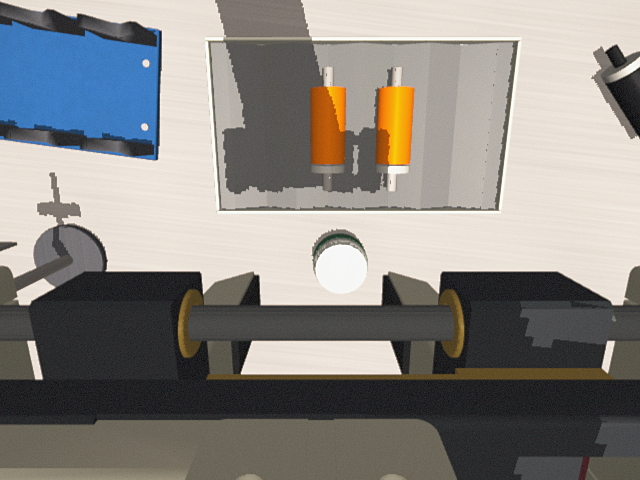

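View pics/c42.png

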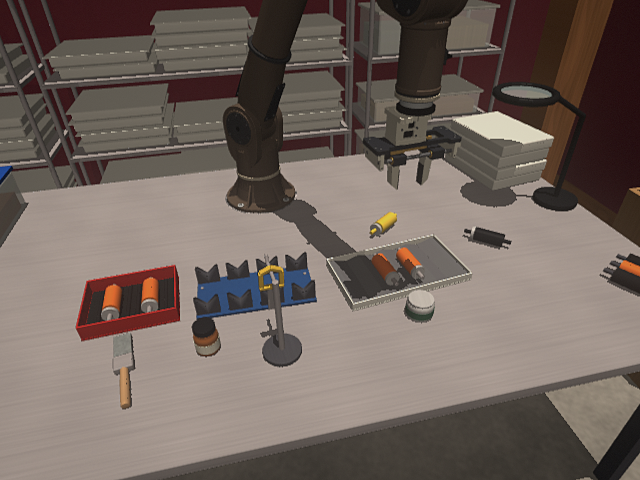

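View pics/d42.png

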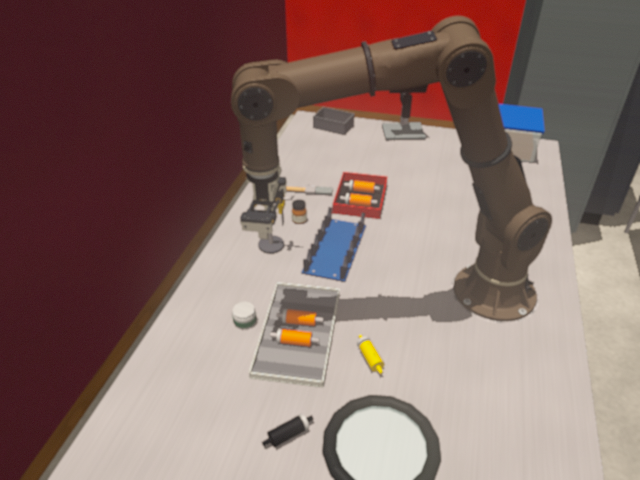

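The two sound rollers are in the tray (wrist 328,125 and 395,125) and the two worn ones in the bin (scene 112,300 and 150,295). The feeler is on the hook (scene 271,277), bystanders are unmoved, and the arm is clear. Last numeric check, then hand in.

```bash
python3 -c "
from h import *
a=cv2.imread('pics/scene1.png')[258:312,245:300].astype(int);c,im=shot('scene','c43')
b=im[258:312,245:300,::-1].astype(int)
m=lambda x:np.argwhere((x[...,2]>130)&(x[...,1]>90)&(x[...,0]<80)).mean(0)
print('yellow centroid before/after',m(a),m(b));st()
workorder.job_done();print('done')
"
```

```text
yellow centroid before/after [15.79012346 24.91975309] [15.74846626 24.19631902]
t 78.85 tcp [0.6173 0.2789 0.3211] y [-0.111  0.994 -0.   ] z [ 0.994  0.111 -0.001] F [ 0.6 -0.2  0.2] open 0.0542 q [-0.74  0.49  0.4   1.3  -0.19  1.39  1.33]
the job is handed in; nothing more can be done
done
```

I laid all four rollers in the V-blocks, tried the feeler in each end gap, sorted the rollers and hung the feeler back on the hook. I handed the job in at about 79 s of the 210 s allowed.

| Roller (tray order from −y) | Blade test | Verdict | Now in |
|---|---|---|---|
| 1 | Stopped on the rim, about 10 N | Sound | White tray |
| 2 | Dropped about 13 mm below the rim, no resistance | Worn | Red bin |
| 3 | Dropped about 13 mm below the rim, no resistance | Worn | Red bin |
| 4 | Stopped on the rim, about 9 N | Sound | White tray |

- **Worn rollers:** I stopped the blade about 1 mm short of the axle on rollers 2 and 3, so I did not feel it touch bottom. The wide gaps in the camera pictures agree with the verdict.
- **Last checks:** The final pictures show two rollers in the tray, two in the bin and the V-blocks empty. The yellow handle is within 1 pixel of its starting place in the scene picture, and the jar, tin and brush look unmoved. The arm was clear of everything.
- **Problems:** No check failed or disagreed, and I saw no roller knocked aside at any point.

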